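# Load a weight hanger with staggered slotted masses and hang it on the load cell

## Robot

A 6-joint arm with a two-finger parallel gripper is mounted at the origin on a cart in front of the work surface, level with it; the furniture and walls round the work are solid. World frame = base frame: x ahead of the robot, y to its left, z up, the work surface at z = 0. Lengths are in m, angles in rad, forces in N, time in s.
With the tool pointing down it reaches from about 0.375 to 0.9 m from the base axis. Payload 3.1 kg.
Tool frame: the origin (TCP) lies between the finger pads; the fingertips stand 11 mm ahead of it and the grasp point (between the pads) lies 8 mm behind it; z points along the fingers, y is the line along which they close (so a half turn about z gives the same grasp; the last joint's range is limited). The gripper opens to 87 mm and grips with 3 to 60 N. Pads are 19 mm wide; open, the fingers measure 117 mm over their backs; the gripper's body (75 mm by 190 mm) begins 51 mm behind the grasp point.
Start: joints at [0.974, 0.527, 1.433, -0, 1.181, -0.178], TCP at [0.254, 0.571, 0.234] pointing down, gripper open.
Joint ranges: [-3.08, 3.08], [-0.75, 2.2], [0.22, 2.44], [-1.43, 4.57], [0, 2.65], [-2.85, 2.85]. Speed limits (rad/s): [2.79, 2.79, 3.14, 3.14, 3.14, 3.14].

## Interface

Orientations are given as a unit quaternion [x, y, z, w].
In Python, from rig import get_obs, camera, hand_in gives the robot as it stands.
- The arm moves only by the shell command python3 -m pendant 'ROWS' [FORCE]. ROWS is JSON, a list that holds one entry, the list of rows, each a list of 7 numbers: the shift along the tool's x, y, z in m, then the turn, a rotation vector about the tool's x, y, z in degrees, then the opening, from 0 (shut) to 1 (fully open). In form: [[[x, y, z, ax, ay, az, fingers], ...]]. A call has exactly 5 rows; each row shifts and turns the commanded pose from where the row before left it, along the tool's axes as they then stand; what a row does not reach is not made up. A row lasts 1/8 s, in which the tool goes at most 62.5 mm and 10.7 degrees, less where a joint would pass 70% of its speed; a pose out of reach is approached as far as the arm can. A call with a gripper value outside its range is refused whole. The fingers move at their own pace and stop on an object; FORCE is the grip in N (left out, the last holds). Time passes only in rows, so rows that do not move let the fingers close, or fill a call up. It gives the time, the measured TCP pose, the force, the opening and the grip force at its end, in the units of the state.
- get_obs(): the state, without advancing time (a new reading comes with each control period).
- camera(name): name is "scene" or "side" or "wrist"; returns a dict with "img" (420x560x3 uint8, red, green, blue), "intrinsics" (3x3 intrinsics, pixels), "R" (3x3) and "t" (3): a world point X has camera coordinates R X + t; the wrist camera has in their place "T_tool_cam" (4x4, takes a point from camera to tool coordinates, whose origin is the TCP and whose axes are the flange's). Camera axes: x right, y down, z forward; pixel columns grow to the right and rows downward; lengths in m; the calibration is good to about 2 mm. The wrist camera is an equidistant fisheye: a pixel r from the principal point sees the ray r / f radians off the axis. A picture is of the moment at which its call begins: read the wrist's pose just before it. There is no depth.
- hand_in(): hands the job in; it is judged then, once.
The state is a dict: "time": time; "q": joint angles; "joint_velocities": joint speeds; "joint_torque": joint torques, N m; "position": TCP position; "tool_rot": TCP orientation; "ft_force": force on the tool from outside, world axes, zero at the start; "moment": the same for the moment, N m; "grip_width": finger opening in m; "grip_force": force on a finger pad.
Only numpy, scipy, OpenCV 4.12 (cv2) and the standard library are available. Lean on these libraries where they do the work, as an engineer would, in place of code of your own. Each camera call takes 0.05 s, during which the arm holds its last target. There are 200 camera calls.

## Task

Load the weight hanger while it stands in its loading block: slide the large slotted disc onto the stem first, down on the foot, then the small one on top of it, each with the stem at its centre and with the two slots facing opposite ways so that neither can slide off. Then lift the loaded hanger by its head and hang it in the fork of the load-cell stand, seated behind the fork's front lips, and let go. Leave the other things on the bench where they are.

Things in the scene. Friction and masses are not known exactly. Their poses are not given: they have to be found in the camera images.
- hanger: Loose steel weight hanger, upright, round about its z axis, 60 mm tall, 0.15 kg. Origin: centre of its underside. Foot: disc 50 mm across, z 0 to 6 mm; stem 6 mm thick, z 6 to 48 mm; head: cylinder 16 mm across, z 48 to 60 mm (grip here from above). A disc must pass sideways below the head, as the head is wider than the slots.
- hanger_head (a point): Centre of the underside of the hanger's head, 48 mm above the hanger's origin.
- block: Fixed aluminium loading block, 64x64x45 mm, origin at the centre of its underside on the bench. Its round recess, 53 mm across and 4 mm deep, holds the hanger's foot, whose underside is then 41 mm above the bench; the hanger lifts straight out. It stands behind the left of a hotplate 108 mm high; the edge of a shelf board 280 mm above the bench begins 110 mm or more behind it.
- large_disc: Large slotted steel disc, flat: 60 mm across, 14 mm thick, 0.28 kg (+-20%). Origin: centre of its underside. A slot 10 mm wide, right through, runs from 4 mm behind its centre out to the rim along its own +x, flared at the mouth. Loaded, its underside is on the hanger's foot. Gripped across the rim along its y, the fingers stand beside the slot and the stem passes between them.
- small_disc: Small slotted steel disc, flat: 50 mm across, 10 mm thick, 0.14 kg (+-20%). Origin: centre of its underside. Slot and grip as for the large disc. Loaded, its underside lies on the large disc, 20 mm above the hanger's origin.
- large_slot (a point): Point in the large disc's slot, 25 mm out from the disc's centre along its +x, at half thickness: the way the slot faces.
- small_slot (a point): Point in the small disc's slot, 25 mm out from the disc's centre along its +x, at half thickness: the way the slot faces.
- stand: Fixed load-cell stand: base 140x90 mm, aluminium column, a level steel bar toward its own -x and on that bar's end an aluminium fork plate 30 mm wide, 5 mm thick. Nothing rises above the fork but its lips and two 3 mm screw heads 50 to 65 mm behind the seat. Origin: centre of the base's underside, on the bench. Its -x side, the open end of the fork, faces roughly toward the robot.
- fork_seat (a point): Where the centre of the head underside belongs: on the fork plate's upper face, 200 mm above the bench, 85 mm from the stand's origin along its -x; axes as the stand's. The fork's slot, 9 mm wide, ends 6 mm behind the seat and opens to -x, 25 mm in front of it. A lip 3 mm high, 11 to 14 mm in front of the seat, keeps the head in: enter above the lip, discs below the plate, then lower.
- timer: Bystander: white square bench timer, 62x62x16 mm, lying flat; origin at the centre of its underside.
- tweezers: Bystander: metal tweezers lying flat, 135 mm long along its y, 9 mm high; origin at the centre of its underside.
- pen: Bystander: white pen lying flat, 145 mm long along its y, 9 mm high; origin at the centre of its underside.
- vial_a: Bystander: small sample vial with black cap, 27 mm wide, 62 mm tall, upright; origin at the centre of its underside.
- vial_b: Bystander: second small sample vial with black cap, 27 mm wide, 62 mm tall, upright; origin at the centre of its underside.
- yellow_pack: Bystander: yellow carton, 56x75x90 mm, upright; origin at the centre of its underside.
Mind the look-alikes: they are no part of the job. Leave any green look-alike of the hanger alone.

How it is judged:
On the way, in this order (a step that is already met when the one before it is completed fails the run):
1. the large disc lies on the foot of the hanger, stem at its centre, the hanger still in its block (z of large_disc in the frame of hanger between 0.003 and 0.009 m and horizontal distance between large_disc and hanger below 0.007 m and angle between large_disc's own z axis and vertical below 0.15 rad and horizontal distance between hanger and block below 0.008 m and z of hanger in the frame of block below 0.045 m), for 0.2 s.
2. the small disc lies on the large one, stem at its centre, slots facing apart, the hanger still in its block (all of step 1 and z of small_disc in the frame of hanger between 0.017 and 0.023 m and horizontal distance between small_disc and hanger below 0.007 m and angle between small_disc's own z axis and vertical below 0.15 rad and horizontal distance between large_slot and small_slot above 0.04 m), for 0.2 s.
At the end, for the whole second after the job is handed in: Hanger upright (7 deg) and at rest in the fork, head underside within 3 mm of the fork plate, 7 mm of the seat sideways; large disc flat on its foot, small disc flat on that, each within 7 mm of the stem axis; slots at least 105 deg apart (slot points over 40 mm apart) (z of large_disc in the frame of hanger between 0.003 and 0.009 m and horizontal distance between each of large_disc, small_disc and hanger below 0.007 m and angle between each of large_disc, small_disc's own z axis and vertical below 0.15 rad and z of small_disc in the frame of hanger between 0.017 and 0.023 m and horizontal distance between large_slot and small_slot above 0.04 m and horizontal distance between hanger_head and fork_seat below 0.007 m and z of hanger_head in the frame of fork_seat between -0.003 and 0.0025 m and angle between hanger's own z axis and vertical below 0.12 rad and linear speed of each of hanger, large_disc, small_disc below 0.03 m/s); the robot touches nothing.
It fails at once if a bystander shoved more than 40 mm (distance of any of timer, tweezers, pen, vial_a, vial_b, yellow_pack from where it was at the start of the episode above 0.04 m).
It also fails if it takes over 72 s, if anything falls off the work surface, if the arm or the gripper's body presses on something with over 40 N, if the wrist force passes 120 N, or if a joint passes its speed limit or range.

## Working session

There is one attempt and no reset: what is moved stays moved. The work goes in short steps, Python scripts to look and compute and a shell command to move; the robot and the scene stay as the last step left them, time stands still between calls to the robot, and variables do not carry over. Pictures are saved under pics/ and viewed, at most 10 in all, crops included, and the job is handed in when it is done.

```bash
ls; mkdir -p pics; python3 - <<'E'
from rig import get_obs,camera
import cv2,numpy as np
o=get_obs();print({k:np.round(v,3) for k,v in o.items()})
for n in ("scene","side","wrist"):
    c=camera(n);cv2.imwrite(f"pics/{n}0.png",c["img"][:,:,::-1]);np.savez(f"pics/{n}0.npz",**c)
    print(n,{k:np.round(v,4).tolist() for k,v in c.items() if k!="img"})
E
```

```text
pics
{'time': np.float64(0.0), 'q': array([ 0.974,  0.528,  1.434, -0.   ,  1.181, -0.179]), 'joint_velocities': array([ 0.   ,  0.002,  0.   , -0.   ,  0.   , -0.001]), 'joint_torque': array([ -0.   , -44.005, -17.659,   0.063,   0.058,  -0.   ]), 'position': array([0.254, 0.57 , 0.233]), 'tool_rot': array([ 0.208,  0.978, -0.001, -0.   ]), 'ft_force': array([-0.876,  0.54 , -0.626]), 'moment': array([-0.016, -0.03 , -0.018]), 'grip_force': np.float64(0.0), 'grip_width': np.float64(0.087)}
scene {'intrinsics': [[436.3446, 0.0, 284.5143], [0.0, 436.3446, 208.0821], [0.0, 0.0, 1.0]], 'R': [[0.9216, -0.3879, 0.0172], [-0.27, -0.6722, -0.6894], [0.279, 0.6306, -0.7242]], 't': [-0.4685, 0.2376, 0.9201]}
side {'intrinsics': [[398.1028, 0.0, 277.9575], [0.0, 398.1028, 217.46], [0.0, 0.0, 1.0]], 'R': [[-0.9875, -0.1561, 0.0231], [-0.0901, 0.4375, -0.8947], [0.1295, -0.8856, -0.4461]], 't': [0.5204, 0.1963, 0.8205]}
wrist {'intrinsics': [[325.1923, 0.0, 277.1154], [0.0, 325.1923, 203.2955], [0.0, 0.0, 1.0]], 'T_tool_cam': [[-0.0011, -0.9624, -0.2718, 0.0753], [1.0, -0.0006, -0.0018, 0.001], [0.0016, -0.2718, 0.9624, -0.1509], [0.0, 0.0, 0.0, 1.0]]}
```

View pics/scene0.png

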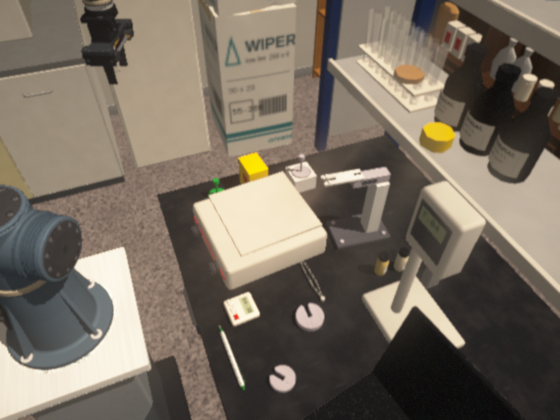

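View pics/side0.png

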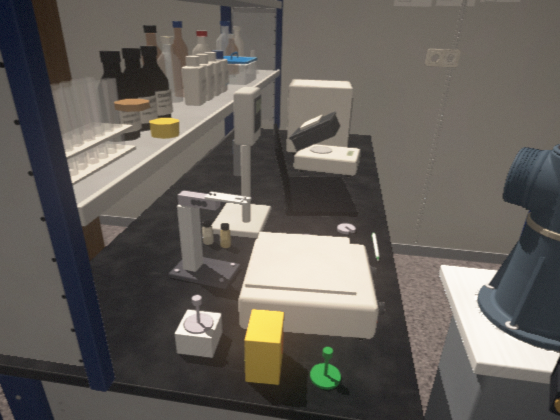

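View pics/wrist0.png

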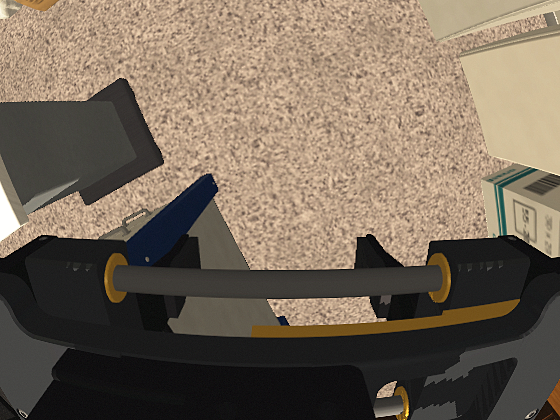

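The scene view shows the large disc at about (310,317), the small disc at (283,378), the block and hanger at (301,172), and the fork tip at about (325,178). In the side view the hanger is at (198,300) and the fork at (245,200). The wrist view shows only floor and cabinet. Next I'll zoom in and compute rough positions.

```bash
cat > h.py <<'E'
import numpy as np,cv2
from scipy.spatial.transform import Rotation as Rn
def load(n): return dict(np.load(f"pics/{n}.npz"))
def ray(c,u,v,o=None):
    K=c["intrinsics"]
    if "R" in c:
        d=c["R"].T@np.linalg.inv(K)@[u,v,1]; return -c["R"].T@c["t"],d/np.linalg.norm(d)
    x,y=(u-K[0,2])/K[0,0],(v-K[1,2])/K[1,1]; r=np.hypot(x,y)+1e-9
    d=np.array([np.sin(r)*x/r,np.sin(r)*y/r,np.cos(r)])
    T=c["T_tool_cam"]; W=Rn.from_quat(c["rot"]).as_matrix()
    return c["pos"]+W@T[:3,3],W@T[:3,:3]@d
def onz(c,u,v,z):
    p,d=ray(c,u,v); return p+d*(z-p[2])/d[2]
def tri(*rays):
    A=0;b=0
    for p,d in rays:
        M=np.eye(3)-np.outer(d,d);A=A+M;b=b+M@p
    X=np.linalg.solve(A,b)
    return X,[float(np.linalg.norm((np.eye(3)-np.outer(d,d))@(X-p))) for p,d in rays]
def proj(c,X):
    X=np.asarray(X,float)
    if "R" in c:
        q=c["R"]@X+c["t"]; K=c["intrinsics"]; return K[:2,:2]@(q[:2]/q[2])+K[:2,2]
    T=c["T_tool_cam"]; W=Rn.from_quat(c["rot"]).as_matrix()
    q=T[:3,:3].T@(W.T@(X-c["pos"])-T[:3,3]); r=np.hypot(q[0],q[1]); K=c["intrinsics"]
    return K[:2,2]+K[0,0]*np.arctan2(r,q[2])*q[:2]/r
def shoot(name,fn):
    from rig import camera,get_obs
    o=get_obs();c=camera(name);c["pos"]=np.array(o["position"]);c["rot"]=np.array(o["tool_rot"])
    np.savez(f"pics/{fn}.npz",**c);cv2.imwrite(f"pics/{fn}.png",c["img"][:,:,::-1]);return c
E
python3 - <<'E'
from h import *
s=load("scene0");d=load("side0")
def crop(c,x,y,w,h,f): return cv2.resize(np.ascontiguousarray(c["img"][y:y+h,x:x+w,::-1]),(w*f,h*f),interpolation=cv2.INTER_CUBIC)
a=crop(s,260,290,80,110,5) #400x550... 
b=crop(s,280,145,120,55,3);e=crop(d,160,180,120,55,3);f=crop(d,165,285,80,60,4)
im=np.zeros((600,800,3),np.uint8);im[:550,:400]=a;im[:165,400:760]=b;im[170:335,400:760]=e;im[340:580,400:720]=f
cv2.imwrite("pics/crop0.png",im)
for n,(u,v),z in [("large",(310,317),.014),("small",(283,378),.01),("head top",(301,156),.1),("seat?",(330,179),.2),("standbase",(358,234),.0)]: print(n,onz(s,u,v,z).round(3))
print(tri(ray(s,301,156),ray(d,197,299)))
E
```

```text
large [ 0.483 -0.197  0.014]
small [ 0.382 -0.293  0.01 ]
head top [0.637 0.199 0.1  ]
seat? [ 0.61  -0.003  0.2  ]
standbase [ 0.699 -0.025  0.   ]
(array([0.63814397, 0.20129609, 0.09784398]), [0.00044912893773869136, 0.00044912893773884553])
```

View pics/crop0.png

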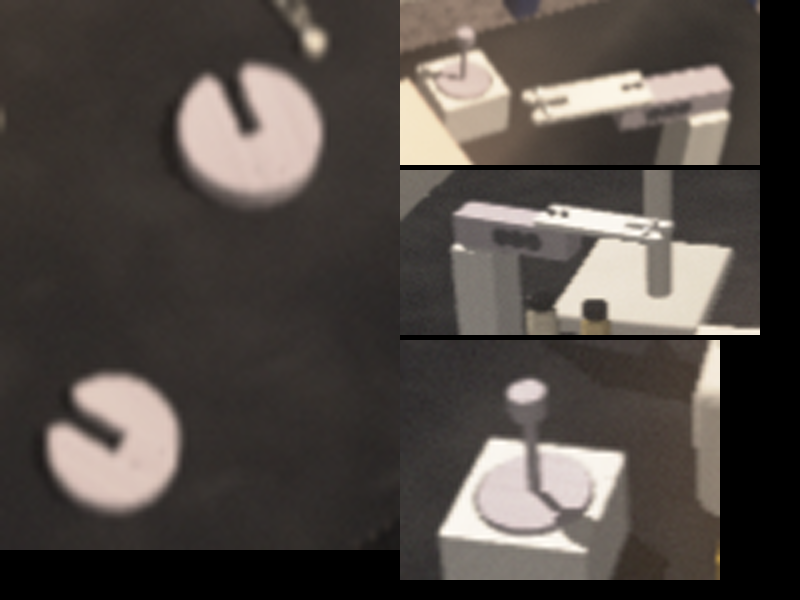

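In the zoom, the large disc's centre is about (310,316.6) with its slot toward (304.4,304.4). The small disc's centre is (282.8,378) with its slot toward (271.6,372.4). The fork prongs' open end is at about (322,178) in the scene view, and the hanger stands properly in the block. Next I'll compute the layout.

```bash
python3 - <<'E'
from h import *
s=load("scene0");d=load("side0")
im=s["img"].astype(int)
mx=im.max(2);mn=im.min(2)
for n,(x0,y0,x1,y1),z in [("large",(285,298,335,335),.014),("small",(265,360,300,395),.010)]:
    m=(mn>110).astype(np.uint8); q=np.zeros_like(m); q[y0:y1,x0:x1]=m[y0:y1,x0:x1]
    cs,_=cv2.findContours(q,cv2.RETR_EXTERNAL,cv2.CHAIN_APPROX_NONE); c=max(cs,key=cv2.contourArea)[:,0]
    P=np.array([onz(s,u,v,z)[:2] for u,v in c]); 
    ctr,r=cv2.minEnclosingCircle(P.astype(np.float32)*1000)
    # slot: centroid of filled region in world offset opposite
    M=cv2.moments((P*1e4).astype(np.float32).reshape(-1,1,2)); cen=np.array([M["m10"],M["m01"]])/M["m00"]/1e4
    off=np.array(ctr)/1000-cen
    print(n,"circ",np.round(ctr,1),r,"slot deg",np.degrees(np.arctan2(off[1],off[0])),np.hypot(*off))
L=onz(s,310,316.6,.014);l=onz(s,304.4,304.4,.014);S=onz(s,282.8,378,.01);t=onz(s,271.6,372.4,.01)
for a,b in((L,l),(S,t)): print(a.round(4),np.degrees(np.arctan2(*(b-a)[1::-1])))
print("hotplate scene",[onz(s,*p,.105)[:2].round(3).tolist() for p in ((194,208),(290,176),(324,232),(234,270))])
print("hotplate side",[onz(d,*p,.105)[:2].round(3).tolist() for p in ((256,234),(349,236),(373,296),(243,295))])
print("block top",[onz(s,*p,.045)[:2].round(3).tolist() for p in ((400/1*0+280+(418-400)/3,145+70/3),(280+80/3,145+50/3),(280+108/3,145+92/3),(280+45/3,145+107/3))])
print("block side",[onz(d,*p,.045)[:2].round(3).tolist() for p in ((165+88/4,285+98/4),(165+225/4,285+113/4),(165+203/4,285+212/4),(165+42/4,285+192/4))])
print("foot",onz(d,165+133/4,285+150/4,.047),"headtop",onz(d,165+127/4,285+52/4,.101),onz(s,280+65/3,145+33/3,.101))
print("yellow",[onz(d,*p,.09)[:2].round(3).tolist() for p in ((252,313),(283,313),(281,345),(247,343))])
print("green",onz(d,325,377,.006),"vials",onz(d,225,230,.06),onz(d,208,228,.06),"tw",onz(s,303,263,0),onz(s,323,298,0),"timer",onz(s,242,308,.016))
print("fork tip scene",[onz(s,280+x/3,145+y/3,.2)[:2].round(3).tolist() for x,y in ((125,90),(137,123),(240,73),(248,96),(168,98))])
print("fork side",[onz(d,160+x/3,180+y/3,.2)[:2].round(3).tolist() for x,y in ((148,38),(135,52),(272,52),(262,68),(230,58))])
E
```

```text
large circ [ 484.3 -193.9] 31.894866943359375 slot deg 94.15107919151477 0.0017655418944454212
small circ [ 380.  -292.4] 25.964275360107422 slot deg 140.46749996002126 0.0026036702293515167
[ 0.4839 -0.1962  0.014 ] 87.61647277506836
[ 0.3812 -0.2933  0.01  ] 130.80060672028182
hotplate scene [[0.328, 0.114], [0.577, 0.133], [0.574, -0.064], [0.358, -0.086]]
hotplate side [[0.583, -0.031], [0.381, -0.062], [0.34, 0.146], [0.561, 0.185]]
block top [[0.607, 0.226], [0.672, 0.231], [0.671, 0.168], [0.61, 0.171]]
block side [[0.671, 0.171], [0.606, 0.169], [0.598, 0.232], [0.669, 0.233]]
foot [0.63850898 0.20273988 0.047     ] headtop [0.63741034 0.20285243 0.101     ] [0.6385862  0.19743679 0.101     ]
yellow [[0.54, 0.211], [0.489, 0.201], [0.481, 0.274], [0.532, 0.279]]
green [0.41008353 0.24615621 0.006     ] vials [ 0.67913006 -0.11525894  0.06      ] [ 0.72324707 -0.11702941  0.06      ] tw [ 0.53299902 -0.054397    0.        ] [ 0.53442666 -0.15842541  0.        ] timer [ 0.35765199 -0.12360163  0.016     ]
fork tip scene [[0.599, 0.015], [0.591, -0.019], [0.686, 0.0], [0.679, -0.024], [0.624, -0.004]]
fork side [[0.68, -0.018], [0.682, 0.007], [0.591, -0.013], [0.591, 0.015], [0.616, 0.003]]
```

```bash
cat >> h.py <<'E'
def psi(q):
    y=Rn.from_quat(q).as_matrix()[:,1]; return np.degrees(np.arctan2(y[1],y[0]))
def pose(x,y,z,ps):
    a=np.radians(ps); Y=np.array([np.cos(a),np.sin(a),0]);Z=np.array([0,0,-1.]);return np.array([x,y,z]),np.c_[np.cross(Y,Z),Y,Z]
def plan(tg,n,polar=False,start=None):
    "rows (tool axes) to reach tg=(x,y,z,psi) in n rows; prints"
    from rig import get_obs
    if start is None:
        o=get_obs(); p=np.array(o["position"]);W=Rn.from_quat(o["tool_rot"]).as_matrix();ps=psi(o["tool_rot"])
    else: p,W=pose(*start);ps=start[3]
    dps=(tg[3]-ps) ; p0=p.copy()
    for i in range(1,n+1):
        f=i/n
        if polar:
            r=[np.hypot(*p0[:2]),np.hypot(*tg[:2])];a=[np.arctan2(p0[1],p0[0]),np.arctan2(tg[1],tg[0])]
            rr=r[0]+f*(r[1]-r[0]);aa=a[0]+f*(a[1]-a[0]);x,y=rr*np.cos(aa),rr*np.sin(aa)
        else: x,y=p0[:2]+f*(np.array(tg[:2])-p0[:2])
        P,V=pose(x,y,p0[2]+f*(tg[2]-p0[2]),ps+f*dps)
        s=W.T@(P-p);w=np.degrees(Rn.from_matrix(W.T@V).as_rotvec())
        print("[%g,%g,%g,%g,%g,%g,]"%(*s.round(4),*w.round(1)),end="," if i%5 else "\n");p,W=P,V
E
python3 - <<'E'
from h import *
s=load("scene0")
print("dark",[onz(s,*p,0.)[:2].round(3).tolist() for p in ((305,415),(380,375),(380,385))],onz(s,415,312,.1),onz(s,450,260,.2))
plan((.484,-.165,.20,0),15,True)
E
```

```text
dark [[0.394, -0.368], [0.561, -0.356], [0.55, -0.373]] [ 0.64891316 -0.30593645  0.1       ] [ 0.71508241 -0.28021872  0.2       ]
[-0.0608,-0.0105,0.0022,-0.1,-0,4.4,],[-0.0598,-0.0118,0.0022,0,0,4.4,],[-0.0588,-0.013,0.0022,0,0,4.4,],[-0.0578,-0.0142,0.0022,0,0,4.4,],[-0.0567,-0.0154,0.0022,0,0,4.4,]
[-0.0556,-0.0165,0.0022,0,0,4.4,],[-0.0545,-0.0176,0.0022,0,0,4.4,],[-0.0534,-0.0187,0.0022,0,0,4.4,],[-0.0522,-0.0197,0.0022,0,0,4.4,],[-0.0511,-0.0206,0.0022,0,0,4.4,]
[-0.0499,-0.0215,0.0022,0,0,4.4,],[-0.0487,-0.0224,0.0022,0,0,4.4,],[-0.0475,-0.0232,0.0022,0,0,4.4,],[-0.0463,-0.024,0.0022,0,0,4.4,],[-0.045,-0.0248,0.0022,0,0,4.4,]
```

```bash

python3 -m pendant '[[[-0.061,-0.0105,0.002,0,0,4.4,1],[-0.060,-0.012,0.002,0,0,4.4,1],[-0.059,-0.013,0.002,0,0,4.4,1],[-0.058,-0.014,0.002,0,0,4.4,1],[-0.057,-0.0155,0.002,0,0,4.4,1]]]'
python3 -m pendant '[[[-0.0555,-0.0165,0.002,0,0,4.4,1],[-0.0545,-0.0175,0.002,0,0,4.4,1],[-0.0535,-0.0185,0.002,0,0,4.4,1],[-0.052,-0.0195,0.002,0,0,4.4,1],[-0.051,-0.0205,0.002,0,0,4.4,1]]]'
python3 -m pendant '[[[-0.050,-0.0215,0.002,0,0,4.4,1],[-0.0485,-0.0225,0.002,0,0,4.4,1],[-0.0475,-0.023,0.002,0,0,4.4,1],[-0.0465,-0.024,0.002,0,0,4.4,1],[-0.045,-0.025,0.002,0,0,4.4,1]]]'
python3 - <<'E'
from h import *
from rig import get_obs
c=shoot("wrist","w1");print(c["pos"].round(4),psi(c["rot"]))
for X in ((.484,-.195,.014),(.381,-.293,.01)): print(proj(c,X).round(0))
E
```

```text
time: 0.78
position: [0.4667, 0.3574, 0.2232]
tool_rot: [0.392, 0.92, 0.0, 0.0]
ft_force: [1.3, -0.0, 0.1]
grip_width: 0.0867
grip_force: 0.0
time: 1.4
position: [0.5437, 0.0887, 0.2133]
tool_rot: [0.56, 0.828, 0.0, 0.0]
ft_force: [0.6, -0.8, -0.2]
grip_width: 0.0869
grip_force: 0.0
time: 2.02
position: [0.4852, -0.1666, 0.2034]
tool_rot: [0.708, 0.706, 0.0, 0.0]
ft_force: [1.6, -0.7, 0.0]
grip_width: 0.0869
grip_force: 0.0
[ 0.4852 -0.1666  0.2034] -0.14977771921591712
[277. 210.]
[194. 284.]
```

View pics/w1.png

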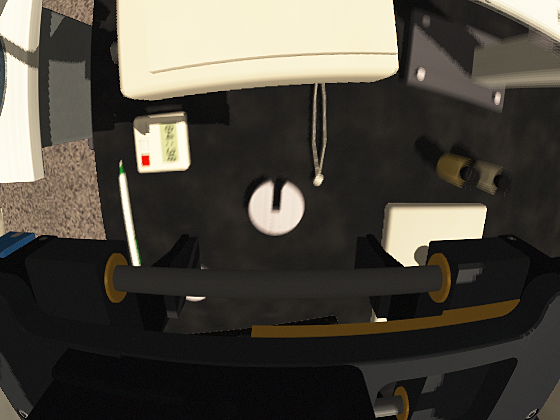

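The wrist view shows the large disc at about (276,207) with its slot facing up, close to +y. The tweezers end at (318,181), which is clear of the fingers. Next I'll measure it.

```bash
cat >> h.py <<'E'
def disc(c,box,z,R,thr=110,dbg=True):
    "centre and slot angle of a bright slotted disc: top face outline on plane z"
    x0,y0,x1,y1=box; m=np.zeros(c["img"].shape[:2],np.uint8); m[y0:y1,x0:x1]=(c["img"].min(2)>thr)[y0:y1,x0:x1]
    cs,_=cv2.findContours(m,cv2.RETR_EXTERNAL,cv2.CHAIN_APPROX_NONE);k=max(cs,key=cv2.contourArea)[:,0]
    P=np.array([onz(c,u,v,z)[:2] for u,v in k])*1000
    from scipy.optimize import least_squares
    g=P.mean(0); f=least_squares(lambda p:np.hypot(*(P-p[:2]).T)-p[2],[*g,R*1000],loss="soft_l1",f_scale=.7).x
    dd=np.hypot(*(P-f[:2]).T); I=P[dd<f[2]-4]-f[:2]; v=I[np.hypot(*I.T)>8].mean(0) if len(I) else [0,0]
    print("centre",f.round(1),"slot",np.degrees(np.arctan2(v[1],v[0])).round(1),len(I)); return f
E
python3 - <<'E'
from h import *
disc(load("w1"),(235,165,315,245),.014,.03)
disc(load("scene0"),(285,298,335,335),.014,.03)
disc(load("scene0"),(265,360,300,395),.01,.025)
plan((.484,-.195,.035,0),5)
E
```

```text
centre [ 482.9 -194.2   29.1] slot 85.8 53
centre [ 484.3 -195.    29. ] slot 85.0 23
centre [ 381.1 -293.3   24. ] slot 125.4 23
[-0.0045,0.0003,0.0336,-0.1,0.2,-0.1,],[-0.0047,0.0002,0.0336,0,0,-0.1,],[-0.0047,0.0002,0.0336,0,0,-0.1,],[-0.0047,0.0002,0.0336,0,0,-0.1,],[-0.0047,0.0002,0.0336,0,0,-0.1,]
```

```bash
python3 - <<'E'
from h import *
c=load("w1");g=c["img"].min(2).astype(float)
for v in range(182,212,3):
    r=g[v,255:300]; 
    w=np.clip(150-r,0,None); w[:10]=0; w[33:]=0
    print(v,(255+(w*np.arange(45)).sum()/max(w.sum(),1)).round(1),r[8:34].astype(int).tolist())
E
```

```text
182 278.1 [50, 63, 91, 110, 121, 143, 151, 146, 117, 81, 51, 33, 20, 14, 15, 15, 14, 17, 12, 13, 18, 32, 49, 87, 120, 111]
185 278.2 [168, 182, 193, 198, 200, 205, 197, 184, 164, 149, 110, 46, 15, 15, 16, 17, 17, 14, 16, 30, 72, 142, 191, 197, 187, 180]
188 277.4 [215, 213, 208, 209, 210, 212, 217, 212, 205, 186, 118, 27, 20, 21, 14, 14, 14, 13, 34, 133, 210, 224, 220, 219, 215, 212]
191 276.8 [212, 210, 209, 205, 209, 212, 215, 221, 213, 168, 104, 22, 7, 19, 14, 12, 5, 44, 130, 191, 212, 217, 216, 216, 217, 214]
194 276.6 [212, 209, 207, 206, 210, 212, 215, 217, 200, 156, 94, 11, 15, 18, 15, 15, 5, 69, 149, 194, 217, 217, 216, 215, 217, 215]
197 276.4 [212, 208, 204, 207, 210, 210, 218, 217, 195, 144, 62, 10, 12, 18, 17, 9, 15, 79, 161, 207, 222, 215, 215, 216, 217, 215]
200 276.3 [208, 209, 204, 208, 210, 210, 216, 212, 183, 127, 60, 9, 14, 12, 13, 11, 17, 92, 176, 213, 222, 216, 215, 216, 215, 215]
203 275.9 [208, 205, 202, 205, 208, 211, 215, 214, 181, 117, 30, 12, 14, 15, 15, 4, 49, 119, 174, 210, 219, 215, 214, 214, 216, 214]
206 275.8 [208, 204, 203, 205, 210, 210, 217, 210, 162, 96, 30, 24, 30, 27, 29, 19, 53, 132, 187, 214, 217, 213, 216, 215, 214, 215]
209 275.6 [206, 204, 205, 204, 207, 212, 214, 196, 153, 100, 67, 72, 74, 68, 61, 57, 91, 157, 196, 215, 215, 212, 215, 214, 215, 216]
```

```bash
python3 - <<'E'
from h import *
plan((.4837,-.1946,.05,-4),4)
plan((.4837,-.1946,.0135,-4),3,start=(.4837,-.1946,.05,-4))
E
```

```text
[-0.0056,0.0003,0.0383,-0.1,0.2,0.9,],[-0.0057,0.0003,0.0383,0,0,0.9,],[-0.0057,0.0004,0.0383,0,0,0.9,],[-0.0057,0.0005,0.0383,0,0,0.9,],[0,0,0.0122,0,0,0,],[0,0,0.0122,0,0,0,],[0,0,0.0122,0,0,0,],
```

```bash

python3 -m pendant '[[[-0.0056,0.0003,0.038,0,0,0.9,1],[-0.0057,0.0003,0.038,0,0,0.9,1],[-0.0057,0.0004,0.0385,0,0,1,1],[-0.0057,0.0005,0.0385,0,0,1,1],[0,0,0,0,0,0,1]]]'
python3 - <<'E'
from h import *
plan((.4837,-.1946,.0135,-4),3)
E
```

```text
time: 2.7
position: [0.4848, -0.1865, 0.0481]
tool_rot: [0.73, 0.683, -0.001, -0.003]
ft_force: [0.2, -0.1, 0.2]
grip_width: 0.0872
grip_force: 0.0
[-0.0028,-0.0001,0.0115,-0.3,-0.2,0.1,],[-0.0027,-0.0002,0.0115,0,0,0.1,],[-0.0027,-0.0002,0.0115,0,0,0.1,],
```

```bash

python3 -m pendant '[[[-0.004,0,0.005,0,0,0,1],[-0.004,0,0.005,0,0,0,1],[0,0,0,0,0,0,1],[0,0,0,0,0,0,1],[0,0,0,0,0,0,1]]]'
python3 - <<'E'
from h import *
from rig import get_obs
for i in range(3):
    o=get_obs();print(o["time"],np.array(o["position"]).round(4),psi(o["tool_rot"]))
plan((.4837,-.1946,.0135,-4),3)
E
```

```text
time: 3.32
position: [0.4862, -0.1955, 0.041]
tool_rot: [0.73, 0.683, 0.0, 0.0]
ft_force: [0.1, 0.3, 1.7]
grip_width: 0.087
grip_force: 0.0
3.325 [ 0.4862 -0.1955  0.041 ] -3.7881605371042606
3.325 [ 0.4862 -0.1955  0.041 ] -3.7881605371042606
3.325 [ 0.4862 -0.1955  0.041 ] -3.7881605371042606
[0.0002,-0.0008,0.0092,0,0,0.1,],[0.0002,-0.0008,0.0092,0,0,0.1,],[0.0002,-0.0008,0.0092,0,0,0.1,],
```

```bash

python3 -m pendant '[[[0,-0.001,0.009,0,0,0,1],[0,-0.001,0.009,0,0,0,1],[0,0,0.008,0,0,0,1],[0,0,0,0,0,0,1],[0,0,0,0,0,0,0.6]]]' 30
python3 -m pendant '[[[0,0,0,0,0,0,0.4],[0,0,0,0,0,0,0.4],[0,0,0,0,0,0,0.4],[0,0,0,0,0,0,0.4],[0,0,0,0,0,0,0.4]]]' 30
```

```text
time: 3.95
position: [0.484, -0.1953, 0.0144]
tool_rot: [0.73, 0.683, -0.0, -0.0]
ft_force: [0.1, -0.3, -0.2]
grip_width: 0.0828
grip_force: 0.0
time: 4.58
position: [0.4843, -0.1955, 0.0148]
tool_rot: [0.73, 0.683, 0.0, 0.0]
ft_force: [0.5, 0.1, 2.4]
grip_width: 0.0585
grip_force: 30.0
```

```bash
python3 - <<'E'
from h import *
plan((.48,-.19,.26,-4),5)
plan((.54,0,.265,-2),5,start=(.48,-.19,.26,-4))
plan((.637,.135,.23,0),5,start=(.54,0,.265,-2))
E
```

```text
[0.001,-0.0009,-0.049,0,0,0,],[0.001,-0.0009,-0.049,0,0,0,],[0.001,-0.0009,-0.049,0,0,0,],[0.001,-0.0009,-0.049,0,0,0,],[0.001,-0.0009,-0.049,0,0,0,]
[0.0387,0.0093,-0.001,0,0,-0.4,],[0.0387,0.0096,-0.001,0,0,-0.4,],[0.0386,0.0099,-0.001,0,0,-0.4,],[0.0385,0.0101,-0.001,0,0,-0.4,],[0.0385,0.0104,-0.001,0,0,-0.4,]
[0.0277,0.0184,0.007,0,0,-0.4,],[0.0275,0.0186,0.007,0,0,-0.4,],[0.0274,0.0188,0.007,0,0,-0.4,],[0.0273,0.019,0.007,0,0,-0.4,],[0.0271,0.0192,0.007,0,0,-0.4,]
```

```bash

python3 -m pendant '[[[0,0,-0.03,0,0,0,0.4],[0,0,-0.05,0,0,0,0.4],[0,0,-0.055,0,0,0,0.4],[0,0,-0.055,0,0,0,0.4],[0,0,-0.055,0,0,0,0.4]]]' 30
python3 -m pendant '[[[0.0387,0.009,-0.001,0,0,-0.4,0.4],[0.0387,0.0096,-0.001,0,0,-0.4,0.4],[0.0386,0.01,-0.001,0,0,-0.4,0.4],[0.0385,0.01,-0.001,0,0,-0.4,0.4],[0.0385,0.0104,-0.001,0,0,-0.4,0.4]]]'
python3 -m pendant '[[[0.0277,0.0184,0.007,0,0,-0.4,0.4],[0.0275,0.0186,0.007,0,0,-0.4,0.4],[0.0274,0.0188,0.007,0,0,-0.4,0.4],[0.0273,0.019,0.007,0,0,-0.4,0.4],[0.0271,0.0192,0.007,0,0,-0.4,0.4]]]'
python3 -m pendant '[[[0,0,0,0,0,0,0.4],[0,0,0,0,0,0,0.4],[0,0,0,0,0,0,0.4],[0,0,0,0,0,0,0.4],[0,0,0,0,0,0,0.4]]]'
python3 - <<'E'
from h import *
c=shoot("wrist","w2");shoot("scene","s2");shoot("side","d2");print(c["pos"].round(4),psi(c["rot"]),proj(c,(.638,.2005,.101)))
E
```

```text
time: 5.2
position: [0.4828, -0.1947, 0.2605]
tool_rot: [0.73, 0.683, -0.0, -0.001]
ft_force: [1.5, -0.3, -3.4]
grip_width: 0.0588
grip_force: 30.0
time: 5.82
position: [0.5421, -0.0037, 0.2635]
tool_rot: [0.718, 0.696, -0.001, -0.001]
ft_force: [0.5, -0.1, -2.2]
grip_width: 0.0585
grip_force: 30.0
time: 6.45
position: [0.6386, 0.131, 0.2277]
tool_rot: [0.706, 0.708, -0.001, -0.001]
ft_force: [0.7, -1.1, -3.6]
grip_width: 0.059
grip_force: 30.0
time: 7.08
position: [0.6393, 0.1297, 0.2299]
tool_rot: [0.706, 0.708, 0.0, 0.0]
ft_force: [0.7, 0.1, -3.4]
grip_width: 0.0593
grip_force: 30.0
[0.6393 0.1297 0.2299] 0.16176973954907858 [276.46378263 118.93348524]
```

View pics/w2.png

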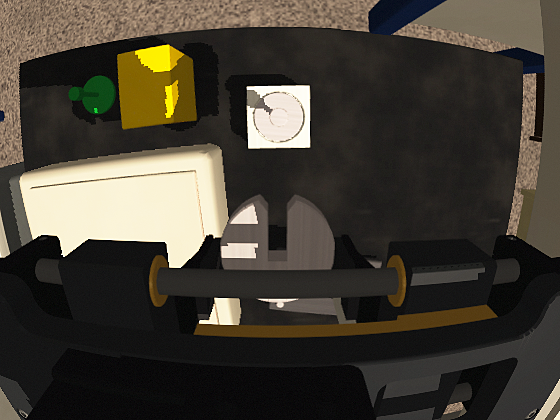

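The wrist view shows the disc held squarely with its slot at x≈279. The block and hanger are at about (278.5,117), straight ahead along +y. Next I'll measure the head and block.

```bash
python3 - <<'E'
from h import *
c=load("w2")
m=(c["img"].min(2)>170).astype(np.uint8); q=np.zeros_like(m);q[70:160,230:325]=m[70:160,230:325]
cs,_=cv2.findContours(q,cv2.RETR_EXTERNAL,cv2.CHAIN_APPROX_NONE);k=max(cs,key=cv2.contourArea);hull=cv2.convexHull(k)
r=cv2.minAreaRect(hull);print(r,onz(c,*r[0],.045))
P=np.array([onz(c,u,v,.045)[:2] for u,v in cv2.boxPoints(r)]);print(P.round(4),P.mean(0))
g=cv2.resize(np.ascontiguousarray(c["img"][80:155,240:320,::-1]),None,fx=5,fy=5,interpolation=cv2.INTER_CUBIC)
s=load("s2");d=load("d2")
a=cv2.resize(np.ascontiguousarray(s["img"][140:200,270:340,::-1]),None,fx=5,fy=5,interpolation=cv2.INTER_CUBIC)
im=np.zeros((600,800,3),np.uint8);im[:375,:400]=g;im[:300,410:760]=a;
b=cv2.resize(np.ascontiguousarray(d["img"][285:345,165:245,::-1]),None,fx=4,fy=4,interpolation=cv2.INTER_CUBIC);im[310:550,410:730]=b
gg=cv2.resize(np.ascontiguousarray(c["img"][185:285,200:360,::-1]),None,fx=2,fy=2);im[380:580,0:320]=gg
cv2.imwrite("pics/crop2.png",im)
E
```

```text
((278.0, 116.5), (61.0, 62.0), 90.0) [0.63946664 0.20206892 0.045     ]
[[0.6079 0.2339]
 [0.6709 0.2341]
 [0.6717 0.1707]
 [0.6074 0.1706]] [0.63947754 0.20231034]
```

View pics/crop2.png

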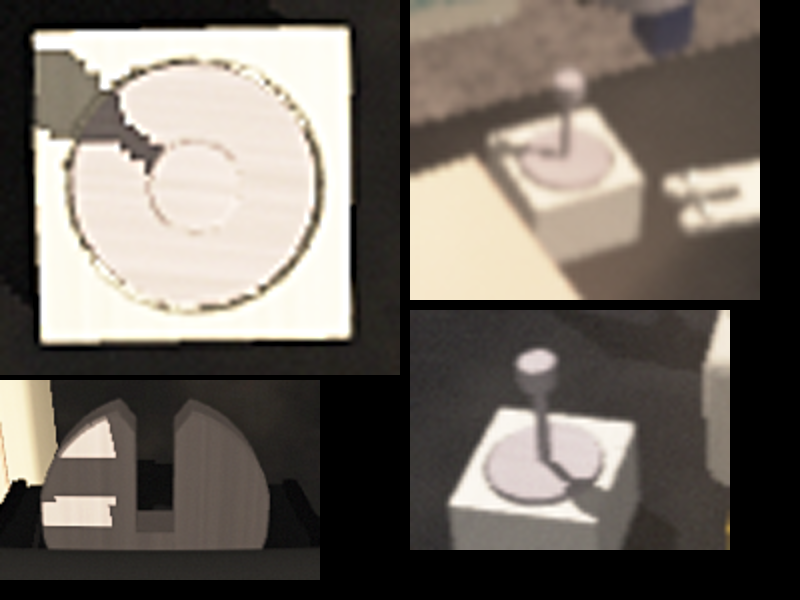

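The crop shows the head's centre at about wrist px (278.8,117) and the foot concentric with it. The slot is centred at u≈277.3, so it lies on the tool axis.

```bash
python3 - <<'E'
from h import *
c=load("w2")
print("head",onz(c,278.8,117,.101),"foot",onz(c,278.6,116.7,.047),"slot",onz(c,277.3,240,.2155+.014),"slot mouth",onz(c,277.3,210,.2155+.014))
plan((.639,.150,.080,0),5)
E
```

```text
head [0.63998385 0.20216757 0.101     ] foot [0.64006976 0.2018839  0.047     ] slot [0.63871671 0.14320122 0.2295    ] slot mouth [0.6386869  0.15894993 0.2295    ]
[0.004,-0.0001,0.0299,0,0,0,],[0.004,-0.0001,0.0299,0,0,0,],[0.004,-0.0001,0.0299,0,0,0,],[0.004,-0.0001,0.0299,0,0,0,],[0.004,-0.0001,0.0299,0,0,0,]
```

```bash

python3 -m pendant '[[[0.004,0.001,0.03,0,0,0,0.4],[0.006,0,0.03,0,0,0,0.4],[0.006,0,0.03,0,0,0,0.4],[0.004,0,0.03,0,0,0,0.4],[0,0,0.026,0,0,0,0.4]]]' 30
python3 -m pendant '[[[0,0,0.012,0,0,0,0.4],[0,0,0.003,0,0,0,0.4],[0,0,0,0,0,0,0.4],[0,0,0,0,0,0,0.4],[0,0,0,0,0,0,0.4]]]' 30
python3 - <<'E'
from h import *
c=shoot("wrist","w3");print(c["pos"].round(4),psi(c["rot"]));shoot("side","d3");shoot("scene","s3")
im=np.zeros((600,800,3),np.uint8);g=c["img"][60:280,150:410,::-1];g=cv2.resize(np.ascontiguousarray(g),None,fx=2,fy=2);im[:440,:520]=g
for n,b,(y,x) in (("d3",(150,220,270,350),(0,530)),("s3",(270,130,350,200),(270,530))):
    q=load(n)["img"][b[1]:b[3],b[0]:b[2],::-1];q=cv2.resize(np.ascontiguousarray(q),None,fx=2,fy=2);im[y:y+q.shape[0],x:x+q.shape[1]]=q
cv2.imwrite("pics/crop3.png",im)
E
```

```text
time: 7.85
position: [0.6403, 0.1506, 0.0825]
tool_rot: [0.706, 0.709, -0.0, -0.0]
ft_force: [0.5, 0.9, -2.7]
grip_width: 0.0591
grip_force: 30.0
time: 8.48
position: [0.6409, 0.1502, 0.0695]
tool_rot: [0.706, 0.708, 0.001, 0.001]
ft_force: [0.2, -0.3, -2.9]
grip_width: 0.0589
grip_force: 30.0
[0.6409 0.1502 0.0695] 0.1990234845359063
```

View pics/crop3.png

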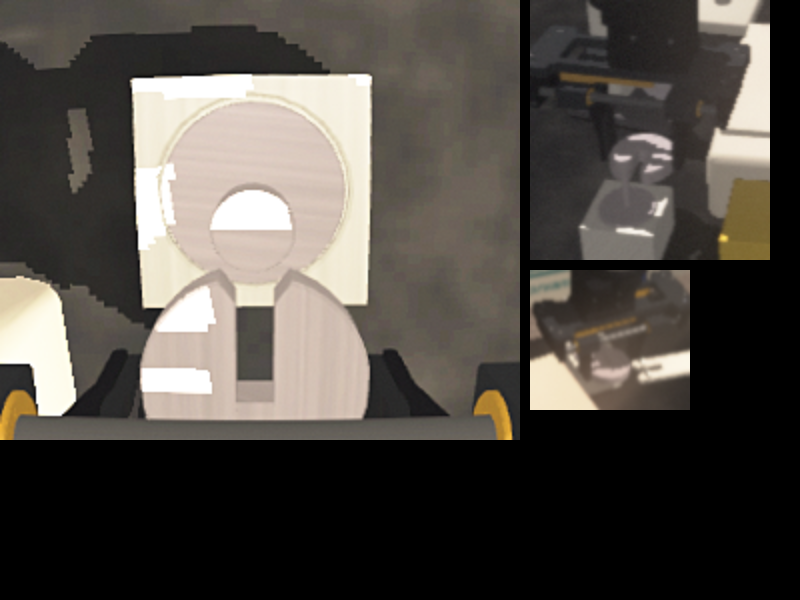

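The view shows the slot (u≈254.5 in the 2x crop) lined up with the head (u≈253). I can slide in along +y.

```bash
python3 - <<'E'
from h import *
c=load("w3");print(onz(c,276.6,173.8,.101), "slot end",[onz(c,277,60+v/2,.0695-.0148+z).round(4) for v,z in((380,.014),(401,.0))])
E
python3 -m pendant '[[[0.008,0,0,0,0,0,0.4],[0.008,0,0,0,0,0,0.4],[0.008,0,0,0,0,0,0.4],[0.008,0,0,0,0,0,0.4],[0.008,0,0,0,0,0,0.4]]]' 30
python3 -m pendant '[[[0.006,0,0,0,0,0,0.4],[0.004,0,0,0,0,0,0.4],[0,0,0,0,0,0,0.4],[0,0,0,0,0,0,0.4],[0,0,0,0,0,0,0.4]]]' 30
```

```text
[0.6398339  0.20331151 0.101     ] slot end [array([0.6401, 0.158 , 0.0687]), array([0.6402, 0.1453, 0.0547])]
time: 9.25
position: [0.6401, 0.191, 0.0685]
tool_rot: [0.706, 0.708, -0.0, -0.0]
ft_force: [-0.2, -0.1, -2.6]
grip_width: 0.0591
grip_force: 30.0
time: 9.88
position: [0.6402, 0.2001, 0.0685]
tool_rot: [0.706, 0.708, 0.0, -0.0]
ft_force: [-0.0, 0.5, -2.7]
grip_width: 0.059
grip_force: 30.0
```

```bash
python3 - <<'E'
from h import *
c=load("w3");print("slot end",[onz(c,277,60+v/2,.0695-.0148+z).round(4) for v,z in((401,.014),(380,.0))],"mouth",[proj(c,(.64,.1812,.0687)),proj(c,(.64,.147,.0687))])
c=shoot("wrist","w4");cv2.imwrite("pics/crop4.png",cv2.resize(np.ascontiguousarray(c["img"][130:290,180:380,::-1]),None,fx=3,fy=3))
print(c["pos"],proj(c,(.64,.2025,.101)))
E
```

```text
slot end [array([0.6401, 0.1521, 0.0687]), array([0.6402, 0.1518, 0.0547])] mouth [array([276.85261719, 206.31274491]), array([276.71557381, 269.15977814])]
[0.6401653  0.20008338 0.06853682] [278.29429806 293.27608694]
```

View pics/crop4.png

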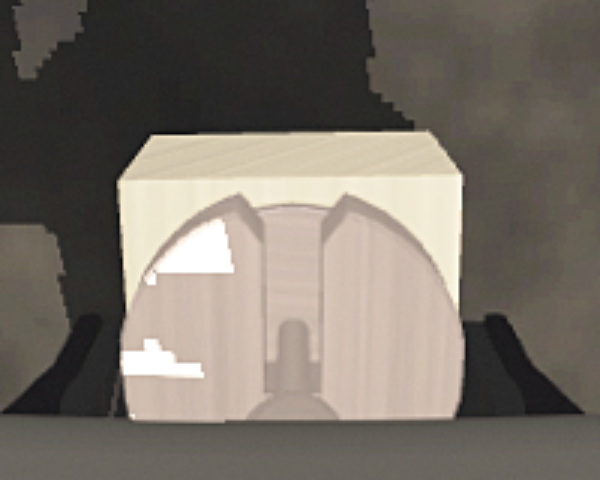

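```bash
python3 - <<'E'
from h import *
c=load("w4")
for n,v,z in (("stem front base",130+320/3,.047),("end bottom",130+361/3,.0537),("end top",130+391/3,.0677),("head front top? ",130+393/3,.101),("mouth top",130+195/3,.0677),("block front top",130+178/3,.045),("block bottom",130+133/3,0)): print(n,v,onz(c,277,v,z).round(4))
E
```

```text
stem front base 236.66666666666669 [0.6394 0.207  0.047 ]
end bottom 250.33333333333331 [0.6394 0.2014 0.0537]
end top 260.33333333333337 [0.6394 0.202  0.0677]
head front top?  261.0 [0.6394 0.2178 0.101 ]
mouth top 195.0 [0.6394 0.2367 0.0677]
block front top 189.33333333333334 [0.6394 0.2341 0.045 ]
block bottom 174.33333333333334 [0.6393 0.234  0.    ]
```

The view shows the stem inside the slot, laterally centred, with the slot end about 2 mm too far on. I'll back off slightly, lower and release.

```bash

python3 -m pendant '[[[-0.0015,0,0,0,0,0,0.4],[0,0,0.003,0,0,0,0.4],[0,0,0.003,0,0,0,0.4],[0,0,0.001,0,0,0,0.4],[0,0,0,0,0,0,0.4]]]' 30
python3 -m pendant '[[[0,0,0.0005,0,0,0,0.4],[0,0,0,0,0,0,0.4],[0,0,0,0,0,0,0.4],[0,0,0,0,0,0,0.8],[0,0,0,0,0,0,0.8]]]' 30
```

```text
time: 10.55
position: [0.64, 0.1986, 0.0618]
tool_rot: [0.706, 0.708, -0.0, -0.0]
ft_force: [-1.4, -0.3, 0.7]
grip_width: 0.0588
grip_force: 30.0
time: 11.18
position: [0.6409, 0.1988, 0.061]
tool_rot: [0.706, 0.708, 0.001, 0.0]
ft_force: [0.1, -0.7, 0.2]
grip_width: 0.0678
grip_force: 0.0
```

```bash

python3 -m pendant '[[[0,0,-0.015,0,0,0,0.8],[0,0,-0.035,0,0,0,0.8],[0,0,-0.05,0,0,0,0.8],[0,0,-0.05,0,0,0,0.8],[0,0,-0.05,0,0,0,0.8]]]' 30
python3 - <<'E'
from h import *
c=shoot("wrist","w5");print(c["pos"].round(4)); s=shoot("scene","s5")
im=cv2.resize(np.ascontiguousarray(c["img"][100:290,180:380,::-1]),None,fx=2,fy=2);cv2.imwrite("pics/crop5.png",im)
plan((.40,-.28,.2,37),14,True)
E
```

```text
time: 11.8
position: [0.6403, 0.1987, 0.2638]
tool_rot: [0.706, 0.708, 0.001, 0.001]
ft_force: [0.4, 0.4, -0.5]
grip_width: 0.0696
grip_force: 0.0
[0.6403 0.1987 0.2638]
[-0.0454,-0.0016,0.0049,0.9,-0.1,-2.6,],[-0.0441,-0.0066,0.005,0,0,-2.6,],[-0.0422,-0.0115,0.005,0,0,-2.6,],[-0.0398,-0.0161,0.005,0,0,-2.6,],[-0.037,-0.0202,0.005,0,0,-2.6,]
[-0.0337,-0.024,0.005,0,0,-2.6,],[-0.03,-0.0272,0.005,0,0,-2.6,],[-0.0261,-0.0299,0.005,0,0,-2.6,],[-0.0219,-0.0321,0.005,0,0,-2.6,],[-0.0176,-0.0338,0.005,0,0,-2.6,]
[-0.0131,-0.0349,0.005,0,0,-2.6,],[-0.0087,-0.0354,0.005,0,0,-2.6,],[-0.0043,-0.0354,0.005,0,0,-2.6,],[-0,-0.0348,0.005,0,0,-2.6,],
```

View pics/crop5.png

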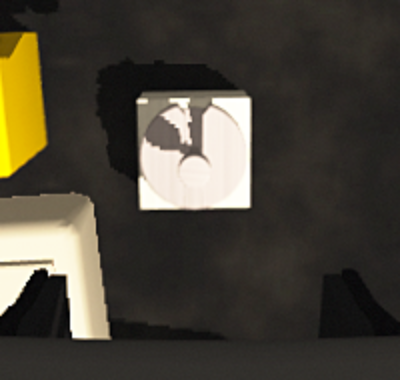

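The large disc now lies on the foot, centred on the stem with its slot facing +y. That was my tenth picture, so from here I measure numerically only. Moving to the small disc.

```bash

python3 -m pendant '[[[-0.0454,-0.0016,0,0,0,-2.6,1],[-0.044,-0.0066,0,0,0,-2.6,1],[-0.042,-0.0115,0,0,0,-2.6,1],[-0.04,-0.016,0,0,0,-2.6,1],[-0.037,-0.02,0,0,0,-2.6,1]]]' 30
python3 -m pendant '[[[-0.0337,-0.024,0,0,0,-2.6,1],[-0.03,-0.0272,0,0,0,-2.6,1],[-0.026,-0.03,0,0,0,-2.6,1],[-0.022,-0.032,0,0,0,-2.6,1],[-0.0176,-0.0338,0,0,0,-2.6,1]]]'
python3 -m pendant '[[[-0.013,-0.035,0.02,0,0,-2.6,1],[-0.0087,-0.0354,0.02,0,0,-2.6,1],[-0.0043,-0.0354,0.02,0,0,-2.6,1],[0,-0.035,0,0,0,-2.6,1],[0,0,0,0,0,0,1]]]'
python3 - <<'E'
from h import *
c=shoot("wrist","w6");print(c["pos"].round(4),psi(c["rot"]));u,v=proj(c,(.381,-.293,.01));print(u,v)
b=[int(x) for x in (u-40,v-40,u+40,min(v+40,265))]
disc(c,b,.01,.025)
m=(c["img"].min(2)>110)[b[1]:b[3],b[0]:b[2]][::4,::2]
print("\n".join("".join(".#"[int(x)] for x in r) for r in m))
E
```

```text
time: 12.52
position: [0.6034, -0.0172, 0.2613]
tool_rot: [0.621, 0.784, 0.0, 0.0]
ft_force: [0.8, -0.3, -0.5]
grip_width: 0.0872
grip_force: 0.0
time: 13.15
position: [0.5032, -0.1873, 0.2614]
tool_rot: [0.528, 0.849, -0.0, 0.001]
ft_force: [0.3, 0.3, 0.3]
grip_width: 0.0872
grip_force: 0.0
time: 13.78
position: [0.3929, -0.2806, 0.201]
tool_rot: [0.451, 0.893, 0.0, -0.0]
ft_force: [-0.6, -0.4, 1.3]
grip_width: 0.0874
grip_force: 0.0
[ 0.3929 -0.2806  0.201 ] 36.39250519486983
261.542789798214 187.05403637613094
centre [ 381.3 -290.1   23.7] slot 127.4 49
........................................
........................................
........................................
........................................
........................................
..............#####.....#####...........
............#######.....#######.........
...........########.....########........
..........#########.....#########.......
..........#########.....#########.......
..........#########.....#########.......
...........######################.......
............####################........
.............#################..........
................############............
........................................
........................................
........................................
........................................
........................................
```

```bash
python3 - <<'E'
from h import *
c=load("w6");g=c["img"].min(2).astype(float);P=[]
for v in range(175,190,2):
    r=g[v,250:285];w=np.clip(150-r,0,None);w[:4]=0;w[-4:]=0;u=250+(w*np.arange(35)).sum()/w.sum();P.append(onz(c,u,v,.01)[:2])
P=np.array(P);d=P[0]-P[-1];print(np.degrees(np.arctan2(d[1],d[0])),P.round(4).tolist())
plan((.381,-.2915,.05,37),4)
E
```

```text
nan [[0.3744, -0.2814], [0.3757, -0.2831], [0.377, -0.285], [0.3783, -0.2867], [0.3797, -0.2884], [0.381, -0.2902], [0.3822, -0.2921], [nan, nan]]
[-0.0003,-0.0043,0.0378,0,0,-0.1,],[-0.0003,-0.0043,0.0378,0,0,-0.1,],[-0.0003,-0.0043,0.0378,0,0,-0.1,],[-0.0003,-0.0043,0.0378,0,0,-0.1,],<stdin>:4: RuntimeWarning: invalid value encountered in scalar divide
```

```bash

python3 -m pendant '[[[0,-0.004,0.038,0,0,0,1],[0,-0.0045,0.038,0,0,0.2,1],[-0.001,-0.0045,0.038,0,0,0.2,1],[0,-0.0045,0.035,0,0,0,1],[0,0,0,0,0,0,1]]]'
python3 - <<'E'
from h import *
plan((.381,-.2915,.0145,36),3)
E
```

```text
time: 14.45
position: [0.3807, -0.2894, 0.0504]
tool_rot: [0.452, 0.892, 0.001, -0.002]
ft_force: [0.9, 0.6, 0.3]
grip_width: 0.0867
grip_force: 0.0
[-0.0007,-0.0003,0.012,-0,-0.3,0.1,],[-0.0006,-0.0003,0.012,0,0,0.1,],[-0.0006,-0.0003,0.012,0,0,0.1,],
```

```bash

python3 -m pendant '[[[0,0,0.012,0,0,0,1],[0,0,0.012,0,0,0,1],[0,0,0.0115,0,0,0,1],[0,0,0,0,0,0,1],[0,0,0,0,0,0,1]]]'
python3 -m pendant '[[[0,0,0,0,0,0,0.6],[0,0,0,0,0,0,0.3],[0,0,0,0,0,0,0.3],[0,0,0,0,0,0,0.3],[0,0,0,0,0,0,0.3]]]' 25
python3 -m pendant '[[[0,0,0,0,0,0,0.3],[0,0,0,0,0,0,0.3],[0,0,0,0,0,0,0.3],[0,0,0,0,0,0,0.3],[0,0,0,0,0,0,0.3]]]' 25
python3 - <<'E'
from h import *
plan((.39,-.28,.27,60),5)
plan((.6,.03,.27,120),10,True,start=(.39,-.28,.27,60))
plan((.659,.257,.24,160),5,True,start=(.6,.03,.27,120))
E
```

```text
time: 15.08
position: [0.3809, -0.2909, 0.0166]
tool_rot: [0.452, 0.892, -0.0, 0.0]
ft_force: [0.1, -0.0, 0.2]
grip_width: 0.0868
grip_force: 0.0
time: 15.7
position: [0.3809, -0.2908, 0.0166]
tool_rot: [0.452, 0.892, -0.0, 0.0]
ft_force: [0.2, -0.0, 1.4]
grip_width: 0.0486
grip_force: 25.0
time: 16.32
position: [0.3809, -0.2908, 0.0166]
tool_rot: [0.452, 0.892, 0.0, 0.0]
ft_force: [-0.3, 0.6, 0.8]
grip_width: 0.0484
grip_force: 25.0
[0.0007,0.0027,-0.0507,0,0,-4.8,],[0.0004,0.0028,-0.0507,0,0,-4.8,],[0.0002,0.0028,-0.0507,0,0,-4.8,],[-0,0.0028,-0.0507,0,0,-4.8,],[-0.0003,0.0028,-0.0507,0,0,-4.8,]
[-0.0142,0.0318,0,0,0,-6,],[-0.0154,0.0321,0,0,0,-6,],[-0.0167,0.0323,0,0,0,-6,],[-0.0181,0.0324,0,0,0,-6,],[-0.0195,0.0325,0,0,0,-6,]
[-0.0209,0.0326,0,0,0,-6,],[-0.0223,0.0325,0,0,0,-6,],[-0.0238,0.0325,0,0,0,-6,],[-0.0253,0.0323,0,0,0,-6,],[-0.0268,0.0321,0,0,0,-6,]
[-0.0361,0.0265,0.006,0,0,-8,],[-0.0386,0.0249,0.006,0,0,-8,],[-0.0412,0.023,0.006,0,0,-8,],[-0.0436,0.021,0.006,0,0,-8,],[-0.046,0.0186,0.006,0,0,-8,]
```

```bash

python3 -m pendant '[[[0,0,0,0,0,0,0.7],[0,0,0,0,0,0,0.7],[0,0,0.003,0,0,0,0.7],[0,0,0,0,0,0,0.4],[0,0,0,0,0,0,0.3]]]'
python3 -m pendant '[[[0,0,0,0,0,0,0.3],[0,0,0,0,0,0,0.3],[0,0,0,0,0,0,0.3],[0,0,0,0,0,0,0.3],[0,0,0,0,0,0,0.3]]]' 25
python3 - <<'E'
from h import *
s=load("scene0");g=cv2.cvtColor(s["img"],cv2.COLOR_RGB2GRAY)
for u in (350,370,390,410,430):
    col=g[60:240,u].astype(int); dd=np.diff(col); print(u,[(60+i,int(dd[i])) for i in np.where(abs(dd)>35)[0]][:8])
d=load("side0")
print([onz(s,*p,.28)[:2].round(3).tolist() for p in((330,62),(395,122),(470,205))],[onz(d,*p,.28)[:2].round(3).tolist() for p in((88,206),(200,125),(80,200))])
E
```

```text
time: 16.95
position: [0.3808, -0.2907, 0.0134]
tool_rot: [0.452, 0.892, 0.0, -0.0]
ft_force: [0.9, -0.0, -1.4]
grip_width: 0.0487
grip_force: 25.1
time: 17.58
position: [0.3809, -0.2908, 0.0136]
tool_rot: [0.452, 0.892, -0.0, 0.0]
ft_force: [0.3, -0.4, -0.9]
grip_width: 0.0486
grip_force: 25.0
350 [(np.int64(81), -39), (np.int64(168), 40), (np.int64(169), 84), (np.int64(170), 48), (np.int64(180), -57), (np.int64(181), -52), (np.int64(182), -36)]
370 [(np.int64(73), -36), (np.int64(168), 59), (np.int64(169), 51), (np.int64(178), -47), (np.int64(179), -38)]
390 [(np.int64(73), -40), (np.int64(122), -36)]
410 [(np.int64(83), 51), (np.int64(142), -38)]
430 [(np.int64(137), -36), (np.int64(183), 37), (np.int64(184), 50)]
[[0.768, 0.323], [0.78, 0.034], [0.766, -0.233]] [[0.774, 0.245], [0.779, -0.261], [0.798, 0.228]]
```

```bash

python3 - <<'E'
from h import *
plan((.39,-.28,.27,60),5)
plan((.6,.03,.27,122),10,True,start=(.39,-.28,.27,60))
plan((.6485,.261,.22,172),5,True,start=(.6,.03,.27,122))
E
```

```text
[0.0007,0.0028,-0.0513,-0,0,-4.8,],[0.0004,0.0028,-0.0513,0,0,-4.8,],[0.0002,0.0028,-0.0513,0,0,-4.8,],[-0,0.0028,-0.0513,0,0,-4.8,],[-0.0003,0.0028,-0.0513,0,0,-4.8,]
[-0.0142,0.0318,0,0,0,-6.2,],[-0.0155,0.032,0,0,0,-6.2,],[-0.017,0.0322,0,0,0,-6.2,],[-0.0184,0.0322,0,0,0,-6.2,],[-0.0199,0.0323,0,0,0,-6.2,]
[-0.0214,0.0322,0,0,0,-6.2,],[-0.023,0.0321,0,0,0,-6.2,],[-0.0246,0.0319,0,0,0,-6.2,],[-0.0261,0.0316,0,0,0,-6.2,],[-0.0278,0.0312,0,0,0,-6.2,]
[-0.0361,0.0271,0.01,0,0,-10,],[-0.0395,0.0242,0.01,0,0,-10,],[-0.0427,0.0208,0.01,0,0,-10,],[-0.0456,0.017,0.01,0,0,-10,],[-0.0482,0.0128,0.01,0,0,-10,]
```

```bash

python3 -m pendant '[[[0,0,-0.03,0,0,0,0.3],[0.0007,0.0028,-0.055,0,0,-6,0.3],[0.0004,0.0028,-0.058,0,0,-6,0.3],[0,0.0028,-0.058,0,0,-6,0.3],[0,0.0028,-0.055,0,0,-6,0.3]]]' 25
python3 -m pendant '[[[-0.0142,0.0318,0,0,0,-6.2,0.3],[-0.0155,0.032,0,0,0,-6.2,0.3],[-0.017,0.032,0,0,0,-6.2,0.3],[-0.0184,0.032,0,0,0,-6.2,0.3],[-0.02,0.0323,0,0,0,-6.2,0.3]]]'
python3 -m pendant '[[[-0.0214,0.0322,0,0,0,-6.2,0.3],[-0.023,0.032,0,0,0,-6.2,0.3],[-0.0246,0.032,0,0,0,-6.2,0.3],[-0.026,0.0316,0,0,0,-6.2,0.3],[-0.0278,0.0312,0,0,0,-6.2,0.3]]]'
python3 -m pendant '[[[-0.036,0.027,0.01,0,0,-10,0.3],[-0.0395,0.0242,0.01,0,0,-10,0.3],[-0.0427,0.0208,0.01,0,0,-10,0.3],[-0.0456,0.017,0.01,0,0,-10,0.3],[-0.048,0.0128,0.01,0,0,-10,0.3]]]'
python3 -m pendant '[[[0,0,0,0,0,0,0.3],[0,0,0,0,0,0,0.3],[0,0,0,0,0,0,0.3],[0,0,0,0,0,0,0.3],[0,0,0,0,0,0,0.3]]]'
python3 - <<'E'
from h import *
from rig import get_obs
c=shoot("wrist","w7");print(c["pos"].round(4),psi(c["rot"]),get_obs()["q"]);print(proj(c,(.64,.202,.101)),proj(c,(.64,.202,.045)))
g=c["img"].min(2)[60:270:5,210:345:2]
print("\n".join("".join(" .:-=+*#%@"[int(x)//26] for x in r) for r in g))
E
```

```text
time: 18.2
position: [0.3877, -0.2815, 0.2716]
tool_rot: [0.255, 0.967, -0.0, 0.0]
ft_force: [0.3, -1.2, -2.2]
grip_width: 0.0484
grip_force: 25.0
time: 18.82
position: [0.5162, -0.1536, 0.2692]
tool_rot: [-0.012, 1.0, 0.0, -0.0]
ft_force: [0.2, -0.6, -1.9]
grip_width: 0.0487
grip_force: 25.0
time: 19.45
position: [0.5966, 0.0296, 0.269]
tool_rot: [-0.279, 0.96, 0.0, -0.001]
ft_force: [0.6, 0.2, -1.3]
grip_width: 0.0491
grip_force: 25.0
time: 20.08
position: [0.644, 0.2604, 0.2185]
tool_rot: [-0.659, 0.752, 0.0, -0.001]
ft_force: [1.5, -0.3, -1.3]
grip_width: 0.0485
grip_force: 25.0
time: 20.7
position: [0.6446, 0.2582, 0.2199]
tool_rot: [-0.657, 0.754, -0.0, 0.0]
ft_force: [-0.1, 0.2, -2.5]
grip_width: 0.0487
grip_force: 25.0
[0.6446 0.2582 0.2199] 172.1198087061225 [ 2.20866789e-01  6.37594998e-01  1.25565194e+00 -7.83326147e-06
  1.24799513e+00 -2.78355668e+00]
[272.50998447 134.61325493] [273.32952116 131.16516467]
................................... . ............. .... ==+++*#%%%%
.............................  . .... ... .............. ====++*#%%%
....................... ... .
[... 2024 characters left out ...]
:.=-=---:--:--==
..................-++#%%%*:::. :.:.+==-++#%%#**:::-=--:-=---:-=---=-
.......   ..:::.**%%####%%%%:-::----=-=*%%%%%%%%#*-:---==----==-----
=:-==------=--=%%:::::::----:-==--:---::-----+++%#%*+.--===--=====-=
-==.  :=-----#%.:----:--------=--==-==----------::+%%*------=.  :-==
--         -@%#%:------------:-----=+=---------------:::=         :=
=          ::-:--------:-----:-==------------------------          =
           ---:--------------::-=-:--------------:-------           
           ---:-:------------:--:---=-:----:-------:-:---           
           :--:--------------::::::::::--------------::%% ...       
           :--:-:----:-------::::::::::----------------:: ....
```

```bash

python3 -m pendant '[[[0,0,0.03,0,0,0,0.3],[0,0,0.035,0,0,0,0.3],[0,0,0.035,0,0,0,0.3],[0,0,0.027,0,0,0,0.3],[0,0,0.012,0,0,0,0.3]]]' 25
python3 - <<'E'
from h import *
plan((.6555,.252,.081,163.5),4)
E
```

```text
time: 21.38
position: [0.6433, 0.2587, 0.0787]
tool_rot: [-0.657, 0.754, 0.001, -0.001]
ft_force: [0.9, 0.5, -1.2]
grip_width: 0.0491
grip_force: 25.0
[0.0012,-0.0032,-0.0006,0.2,-0.1,2.2,],[0.0011,-0.0033,-0.0006,0,0,2.2,],[0.001,-0.0033,-0.0006,0,0,2.2,],[0.0009,-0.0034,-0.0006,0,0,2.2,],
```

```bash

python3 -m pendant '[[[0.001,-0.0032,0,0,0,2.2,0.3],[0.001,-0.0033,0,0,0,2.2,0.3],[0.001,-0.0033,0,0,0,2.2,0.3],[0.001,-0.0034,0,0,0,2.2,0.3],[0,0,0,0,0,0,0.3]]]' 25
python3 -m pendant '[[[0,0,0,0,0,0,0.3],[0,0,0,0,0,0,0.3],[0,0,0,0,0,0,0.3],[0,0,0,0,0,0,0.3],[0,0,0,0,0,0,0.3]]]' 25
python3 - <<'E'
from h import *
from rig import get_obs
c=shoot("wrist","w8");print(c["pos"].round(4),psi(c["rot"]),get_obs()["q"][5]);print(proj(c,(.64,.202,.101)))
g=c["img"].min(2)[150:275:3,210:345:1]
print("\n".join("".join(" .:-=+*#%@"[int(x)//26] for x in r) for r in g))
E
```

```text
time: 22.0
position: [0.657, 0.2525, 0.081]
tool_rot: [-0.597, 0.802, -0.0, 0.0]
ft_force: [-0.1, -0.5, -1.3]
grip_width: 0.0492
grip_force: 25.0
time: 22.62
position: [0.6564, 0.2527, 0.0805]
tool_rot: [-0.598, 0.802, 0.0, -0.0]
ft_force: [-1.0, -0.3, -1.0]
grip_width: 0.0488
grip_force: 25.0
[0.6564 0.2527 0.0805] 163.40832113028208 -2.6429615071708246
[278.16472066 163.58133099]
......... :%@@@%%%%%%%%%%%%%%%%%%%%%%%%%%%%%%%%%%%%%%%%%%%%%%*===---=+++=-:::.:-+#@%%%%%%%%%###%%%%%%%%%%%%%%%%%%%%%%%%%%%%%#+-.       
.......... :%@@%%%%%%%%%%%%%%%%%%%%%%%%%%%%%%%%%%%%%%%%%%*+=+%@@@%%%%%%%%%%%%%%%#-.:*%%%%%%%%##%%%%%%%*+**:%%%%%%%%%%%%%%%%%#+--.      
........... :@@%%%%%%%%%%%%%%%%%%%%%%%%%%%%%%%%%%%%%%%%*+%@@%%%%%%%%%%%%%%%%%%%%%%%%*-+%%%%%*===-:---------:**::::-:-#@%*#%%#+-=:      
 ........... .*%%%%%%%%%%%%%%%%%%%%%%%%%%%%%%%%%%%%%%#*%@%%%%%%%%%%%%%%%%%%%%%%%%%%%%%*-::-------------------------------:=#%=--=:     
............. .#%%%%%%%%%%%%%%%%%%%%%%%%%%%%%%%%%%%%##@%%%%%%%%%%%%%%%%%%%%%%%%%%%%%%%%%*-----------------------------------------.    
.............. =%%%%%%%%%%%%%%%%%%%
[... 4296 characters left out ...]
                    
                     .:------:----------------------------::::::::::::::::::::------------------------:----------:                     
                     .:------------------:----------------::::::::::::::::::::------------------------:----------.                     
                      :--------------------------------------:------------------------------------------:-------:                      
.......................................................................................................................................
:::::::::::::::::::::::::::::::::::::::::::::::::::::::::::::::::::::::::::::::::::::::::::::::::::::::::::::::::::::::::::::::::::::::
```

```bash
python3 - <<'E'
from h import *
c=load("w8");W=Rn.from_quat(c["rot"]).as_matrix()
g=cv2.resize(c["img"][130:200,240:320],None,fx=4,fy=4,interpolation=cv2.INTER_CUBIC)
h=cv2.HoughCircles(cv2.cvtColor(g,cv2.COLOR_RGB2GRAY),cv2.HOUGH_GRADIENT,1,200,param1=80,param2=15,minRadius=70,maxRadius=100);print(h)
u,v=(281.5,166.5) if h is None else h[0,0,:2]/4+[240,130]-.4
print(u,v)
T=lambda u,v,z:(W.T@(onz(c,u,v,z)-c["pos"])).round(4)
print("head",T(u,v,.101),"hand est",T(281.5,166.5,.101),"slot end top",T(277.3,267,.077),"bot",T(277.3,258,.067),"mouth",T(277.3,216,.077))
E
```

```text
[[[163.5 157.5  75.5]]]
280.475 168.975
head [ 0.0511  0.0022 -0.0205] hand est [ 0.0521  0.0026 -0.0205] slot end top [-0.0051  0.0009  0.0035] bot [-0.0045  0.0009  0.0135] mouth [0.0233 0.0009 0.0035]
```

```bash

python3 -m pendant '[[[0.008,0.0015,0,0,0,0,0.3],[0.008,0,0,0,0,0,0.3],[0.008,0,0,0,0,0,0.3],[0.008,0,0,0,0,0,0.3],[0.008,0,0,0,0,0,0.3]]]' 25
python3 -m pendant '[[[0.006,0,0,0,0,0,0.3],[0.006,0,0,0,0,0,0.3],[0,0,0,0,0,0,0.3],[0,0,0,0,0,0,0.3],[0,0,0,0,0,0,0.3]]]' 25
python3 - <<'E'
from h import *
from rig import get_obs
c=shoot("wrist","w9");print(c["pos"].round(4),psi(c["rot"]),get_obs()["q"][5])
g=c["img"].min(2)[205:275:2,230:325:1]
print("\n".join("%d "%(205+2*i)+"".join(" .:-=+*#%@"[min(9,int(x)//16)] for x in r) for i,r in enumerate(g)))
E
```

```text
time: 23.3
position: [0.6435, 0.2141, 0.0806]
tool_rot: [-0.598, 0.802, -0.0, 0.0]
ft_force: [0.3, 1.0, -0.9]
grip_width: 0.0491
grip_force: 25.0
time: 23.92
position: [0.6402, 0.2035, 0.0805]
tool_rot: [-0.598, 0.802, -0.0, 0.0]
ft_force: [-0.6, 0.2, -1.2]
grip_width: 0.0488
grip_force: 25.0
[0.6402 0.2035 0.0805] 163.42516156200256 -2.710429632116899
205 @@@@@@@@@@@@##@@@@@@@@@@@@@@@@@@@@@@@@@@@@@@@@@@@@@@@@@@@@@@@@@@@@@@@@@@@@@@@@@@*---=+******=. 
207 @@@@@@@@@@#%@@@@@@@@@@@@@@@@@@@@@@@@@@@@@@@@@@@@@@@@@@@@@@@@@@@@@@@@@@@@@@@@@@@@@@%+--+*****+: 
209 @@@@@@@@##@@@@@@@@@@@@@@@@@@@@@@@@@@@@@@@@@@@@@@@@@@@@@@@@@@@@@@@@@@@@@@@@@@@@@@@@@@%+-=+**+*=.
211 @@@@@@@%@@@@@@@@@@@@@@@@@@@@@@@@@@@@@@@@@@#@@@@@@@@@@@@@@@@@@@@@@@@@@=---@@@@@@@@@@@@@#=-+****-
213 @@@@@-@@@@@@@@@@@@@@@@@@@@@@%+*@@@@--======%@@@@----%@@@@@@@@:=#*:-#@@+===----@@@@@@@@@*=-=+**=
215 @@@-+@@@@@@@@@@@@@@@@@@@@##%#*--==+++=+==========+===----===+%@#-------====+===@@---======-=+**
217 @@@-@@@@@@@@@@@@@@@@@#%###*-=----==++++======+===++=++===+==---#@@#===----==+=====+=+++=+====+*
219 @@:====+@@@@@@--*@@%%*--========-====+=++
[... 2054 characters left out ...]

261  :=++=+=+====+==++++====+=++++++++=---=-=========-=--------==+++++=+++++++++=+++===+===++=+++- 
263  .=+++=======++++++++===+=++==++==-=--=--=------=---=====-=--=+++=++++=++++=++=+++=+=+=+=+++=: 
265  .=++==+=====++=+++++===++++=+++=-------=--=------===--=====--==+++++++++++=++=++=+=+==+++++=. 
267   -++=++===+++=+++++====++++=++=--------==++*++++++++========--=++=+++=++++=+++++=++==++++++=. 
269 . .---========================+----===+++++++++++++++++++====--==+===+==+==================-: .
271 :-:::::::::::::::..::::::::::::::::::::::::..::::::::::::::::::::::::::::::::::::::::::::::::-:
273 =--=-----------=--------------------------------------------------------------------=---=----=-
```

```bash
python3 - <<'E'
from h import *
c=load("w9");W=Rn.from_quat(c["rot"]).as_matrix()
T=lambda u,v,z:(W.T@(onz(c,u,v,z)-c["pos"])).round(4)
print("stem front@.061",T(277,240,.061),"head front low",T(277,259,.089),"top",T(277,267,.101),"slot end bot",T(277,257,.067),"slot end bot from w8",T(277,258,.067), "mouth",T(277,214,.077))
E
```

```text
stem front@.061 [0.0039 0.0007 0.0195] head front low [ 0.0054  0.0007 -0.0085] top [ 0.0071  0.0007 -0.0205] slot end bot [-0.0039  0.0007  0.0135] slot end bot from w8 [-0.0045  0.0007  0.0135] mouth [0.0244 0.0007 0.0035]
```

The stem sits centred in the slot, within about 1 mm. Lowering and releasing.

```bash

python3 -m pendant '[[[0,0,0.003,0,0,0,0.3],[0,0,0.002,0,0,0,0.3],[0,0,0.001,0,0,0,0.3],[0,0,0,0,0,0,0.3],[0,0,0,0,0,0,0.3]]]' 25
python3 -m pendant '[[[0,0,0.0005,0,0,0,0.3],[0,0,0,0,0,0,0.3],[0,0,0,0,0,0,0.3],[0,0,0,0,0,0,0.3],[0,0,0,0,0,0,0.3]]]' 25
```

```text
time: 24.6
position: [0.6403, 0.2033, 0.0746]
tool_rot: [-0.598, 0.802, -0.0, 0.0]
ft_force: [-0.2, -0.3, -2.3]
grip_width: 0.0487
grip_force: 25.0
time: 25.22
position: [0.6403, 0.2033, 0.0744]
tool_rot: [-0.598, 0.802, -0.0, 0.0]
ft_force: [-1.5, 0.1, 5.0]
grip_width: 0.0489
grip_force: 25.0
```

```bash

python3 -m pendant '[[[0,0,0,0,0,0,0.75],[0,0,0,0,0,0,0.75],[0,0,0,0,0,0,0.75],[0,0,-0.01,0,0,0,0.75],[0,0,-0.03,0,0,0,0.75]]]' 25
python3 -m pendant '[[[0,0,-0.04,0,0,0,0.75],[0,0,-0.04,0,0,0,0.75],[0,0,-0.04,0,0,10,0.75],[0,0,0,0,0,10,0.75],[0,0,0,0,0,10,0.75]]]' 25
for i in 1 2 3 4; do python3 -m pendant '[[[0,0,0,0,0,10,0.75],[0,0,0,0,0,10,0.75],[0,0,0,0,0,10,0.75],[0,0,0,0,0,10,0.75],[0,0,0,0,0,10,0.75]]]' 25 | head -3; done
python3 -m pendant '[[[0,0,0,0,0,10,0.75],[0,0,0,0,0,10,0.75],[0,0,0,0,0,7,0.75],[0,0,0,0,0,0,0.75],[0,0,0,0,0,0,0.75]]]' 25
python3 - <<'E'
from h import *
for n in("wrist","scene","side"): c=shoot(n,"c_"+n)
c=load("c_wrist");print(c["pos"].round(4),psi(c["rot"]))
s=load("c_scene");d=load("c_side")
for n,k in(("scene",s),("side",d)):
    print(n,proj(k,(.64,.202,.101)),proj(k,(.64,.202,.071)))
u,v=[int(x) for x in proj(d,(.64,.202,.071))]
g=d["img"].min(2)[v-35:v+25:2,u-35:u+35]
print("\n".join("%d "%(v-35+2*i)+"".join(" .:-=+*#%@"[min(9,int(x)//26)] for x in r) for i,r in enumerate(g)),u-35)
E
```

```text
time: 25.85
position: [0.6389, 0.2031, 0.113]
tool_rot: [-0.598, 0.802, 0.001, -0.002]
ft_force: [-0.4, 0.3, 0.3]
grip_width: 0.065
grip_force: 0.0
time: 26.48
position: [0.6405, 0.2034, 0.2359]
tool_rot: [-0.367, 0.93, -0.0, 0.001]
ft_force: [0.3, 0.1, 0.4]
grip_width: 0.0654
grip_force: 0.0
time: 27.1
position: [0.6402, 0.2033, 0.2348]
tool_rot: [0.06, 0.998, 0.0, 0.0]
time: 27.72
position: [0.6402, 0.2033, 0.2348]
tool_rot: [0.477, 0.879, 0.0, 0.0]
time: 28.35
position: [0.6402, 0.2033, 0.2348]
tool_rot: [0.803, 0.595, 0.0, 0.0]
time: 28.98
position: [0.6402, 0.2033, 0.2348]
tool_rot: [0.98, 0.2, 0.0, 0.0]
time: 29.6
position: [0.6402, 0.2033, 0.2344]
tool_rot: [1.0, -0.03, 0.0, -0.0]
ft_force: [0.2, -0.2, -0.7]
grip_width: 0.0652
grip_force: 0.0
[0.6402 0.2033 0.2344] -93.49288884979686
scene [301.44121624 154.84240058] [300.93617758 163.50968643]
side [195.45990852 297.51552139] [196.65498144 311.39259761]
276 ..............::.:::::----------::::::.:::::::::::::::::::::::--=-===-
278 ....................:..::::::::----::::.:::::::::::::::::::---:::----:
280 .....................
[... 1378 characters left out ...]
----+#%@@%*-:.:..:::.
318 ...:.:............:+##**##%%%%%%%%%%#*=--------------==#%%*=::.::.....
320 ...:.............::=*##+==+*####%%%#####*+--------------==--::......:.
322 ....::.:.........::=*##*+=---==========---------------------::..:...::
324 ...::::...::.....:*#*+*##*=----------------------------------:......:.
326 ....:.::.....:.::*%@#=-=+*+=---------------------------------::.:.:::.
328 .:::::::::::..:-*%@@@#=--------------==-------------=--------:......::
330 :.:..:::::.:.:-*%@@@@@%*=-------------------------=----------::.:.:...
332 .:..:::::...:-#@@@@@@@@@%#=-------------------=--------------:...:..::
334 :.::...:.:...:=++***#%%%@@%*==------------=------=----------:.....:.:: 161
```

```bash

python3 -m pendant '[[[0,0,0.03,0,0,0,0.75],[0,0,0.035,0,0,0,0.75],[0,0,0.035,0,0,0,0.75],[0,0,0.02,0,0,0,0.6],[0,0,0.01,0,0,0,0.5]]]' 50
python3 -m pendant '[[[0,0,0,0,0,0,0.5],[0,0,0,0,0,0,0.5],[0,0,0,0,0,0,0.4],[0,0,0,0,0,0,0.35],[0,0,0,0,0,0,0.35]]]' 50
```

```text
time: 30.38
position: [0.64, 0.2032, 0.103]
tool_rot: [1.0, -0.031, -0.001, 0.0]
ft_force: [-0.2, -0.0, 0.6]
grip_width: 0.0524
grip_force: 0.0
time: 31.0
position: [0.6403, 0.2033, 0.1044]
tool_rot: [1.0, -0.031, 0.0, -0.0]
ft_force: [1.4, 0.0, 0.7]
grip_width: 0.0314
grip_force: 0.0
```

```bash

python3 -m pendant '[[[0,0,0,0,0,0,0.3],[0,0,0,0,0,0,0.2],[0,0,0,0,0,0,0.1],[0,0,0,0,0,0,0.1],[0,0,0,0,0,0,0.1]]]' 50
python3 -m pendant '[[[0,0,0,0,0,0,0.1],[0,0,0,0,0,0,0.1],[0,0,0,0,0,0,0.1],[0,0,0,0,0,0,0.1],[0,0,0,0,0,0,0.1]]]' 50
```

```text
time: 31.62
position: [0.6401, 0.2032, 0.104]
tool_rot: [1.0, -0.031, -0.0, 0.0]
ft_force: [-0.4, -0.0, 0.6]
grip_width: 0.0127
grip_force: 50.0
time: 32.25
position: [0.6401, 0.2032, 0.104]
tool_rot: [1.0, -0.031, -0.0, 0.0]
ft_force: [0.3, -0.4, -0.5]
grip_width: 0.0124
grip_force: 50.0
```

```bash

python3 -m pendant '[[[0,0,-0.003,0,0,0,0.1],[0,0,-0.004,0,0,0,0.1],[0,0,-0.004,0,0,0,0.1],[0,0,0,0,0,0,0.1],[0,0,0,0,0,0,0.1]]]' 50
python3 - <<'E'
from h import *
c=shoot("side","d10");print()
g=c["img"].min(2)[268:340:2,160:240]
print("\n".join("%d "%(268+2*i)+"".join(" .:-=+*#%@"[min(9,int(x)//26)] for x in r) for i,r in enumerate(g)))
E
```

```text
time: 32.88
position: [0.64, 0.2033, 0.115]
tool_rot: [1.0, -0.031, -0.0, 0.0]
ft_force: [-0.6, -0.1, -4.8]
grip_width: 0.0127
grip_force: 50.0

268 ::::::::::::::::::::::::::::::::::.....::::........:------==---=-==-====--=--:::
270 ::::::::::::::::::::::::::::::::....:..:.:::.......:::------=-============--::::
272 ..::::::::::::----:::::::::::::.....:::::.::.......::::::-------===-=====--:::::
274 ...............::::::::::::::.......:::::::......:::::::::::----=======--:::::::
276 ..................................:::.:........::..::::::::::::---==-=--::.:::::
278 . ................................::...........:::::::::::::---:::----::::.:::::
280   .. ...... ..................................:::::::::::::-----:::::::::.::::::
282 .  ..  .... ..................................:::::::::::::::::::::::::..:::::::
284 . . ....... .. .  ........ ...................:::::::::::::::::::::::.::::::::::
286 .    .  . . ..... ....................................:::::::::::::....:::::::::
288 ... .   . . ........ ....:::..................................::::........::::::
290  ...  .. .......
[... 1404 characters left out ...]
--::..:.:.::..:..::-
324 :....::.:........:-*%@#=--------------------------------------::.:.....:....:::-
326 ...:::::......::.-*%@@%#++=---------------------------=-------:...:.::::::::::::
328 ...::::::.::..::-*%@@@@%%%#=--------------------==------------::.:.:.:::::::::::
330 .:...::::::::::-*%@@@@@@%#+=-------------------=--------------::..:...:.::::::::
332 :.:::.::::::::-#@@@@@@@@@@#+=-===-==---=--==------------------::...:::::::::::::
334 :.::.:.:::.:::-=++***#%%%@@%*=---=-=--==---=---=-------------:.......:::::::::::
336 .:::.:........:-=========================-=-----=-----------:...........::::::::
338 :..:::........:-===================================--------:...........:::..::::
```

```bash

python3 -m pendant '[[[0,0,-0.015,0,0,0,0.1],[0,0,-0.025,0,0,0,0.1],[0,0,-0.03,0,0,0,0.1],[0,0,-0.025,0,0,0,0.1],[0,0,-0.015,0,0,0,0.1]]]' 50
python3 -m pendant '[[[-0.01,0,0,0,0,0,0.1],[-0.025,0,0,0,0,0,0.1],[-0.03,0.005,0,0,0,0,0.1],[-0.02,0.01,0,0,0,0,0.1],[-0.005,0.02,0,0,0,0,0.1]]]' 50
python3 -m pendant '[[[0,0.03,0,0,0,0,0.1],[0,0.035,0,0,0,0,0.1],[0,0.035,0,0,0,0,0.1],[0,0.035,0,0,0,0,0.1],[0,0.025,0,0,0,0,0.1]]]' 50
python3 -m pendant '[[[0,0.005,0,0,0,0,0.1],[0,0,0,0,0,0,0.1],[0,0,0,0,0,0,0.1],[0,0,0,0,0,0,0.1],[0,0,0,0,0,0,0.1]]]' 50
python3 - <<'E'
from h import *
c=shoot("wrist","w11");print(c["pos"].round(4),psi(c["rot"]));shoot("scene","s11");shoot("side","d11")
print(proj(c,(.612,.002,.2)))
g=c["img"].min(2)[60:275:4,200:360:1]
print("\n".join("%d "%(60+4*i)+"".join(" .:-=+*#%@"[min(9,int(x)//26)] for x in r) for i,r in enumerate(g)))
E
```

```text
time: 33.55
position: [0.6409, 0.2034, 0.2277]
tool_rot: [1.0, -0.031, 0.002, -0.0]
ft_force: [-0.4, -1.2, -6.2]
grip_width: 0.0126
grip_force: 50.0
time: 34.17
position: [0.5449, 0.174, 0.2239]
tool_rot: [1.0, -0.03, -0.002, 0.0]
ft_force: [-0.1, -0.5, -5.3]
grip_width: 0.0127
grip_force: 50.0
time: 34.8
position: [0.5382, 0.0116, 0.2247]
tool_rot: [0.999, -0.032, 0.0, 0.0]
ft_force: [-0.6, -0.1, -4.9]
grip_width: 0.0123
grip_force: 50.0
time: 35.42
position: [0.5378, 0.01, 0.225]
tool_rot: [1.0, -0.031, 0.0, -0.0]
ft_force: [-0.0, -0.3, -5.6]
grip_width: 0.0122
grip_force: 50.0
[0.5378 0.01   0.225 ] -93.53141359371206
[285.26329881 112.20704233]
60 ...................................            ...................@@@@@@@@@@@@@@@@@@@@@@@@@@@@@@@@@@@@@@@@@@@@@@@@@@@@@@@@#:---:................................
64 .................................              ................. =@@@@@@@@@@@@@@@@@@@@@@@@@@@@@@@@@@@@@@@@@@@@@@@@@@@@@@@@*:---:................................
68 ............................ .                 ................. #@@@@@@@@@@@@@@@@@@@@@@@@@@@@@@@@@@@@@@@@@@@@@@
[... 7756 characters left out ...]
........................................
260 .................................. .......                       .::::+%%%%%#-=-:---:::--:                           ..  .......................................
264 .................................  .....             .. ...      .----------::----:-:----:                           ...  ......................................
268 ......... ......................  .....             . .           .----------:----------:.                           .     ...................................  
272 .:..............................  .....::::::::::::::::::::::::::::::::::::::::::::::::::::::::::::::::::::::::: ...  ...  .::..:...:.......:..:.:...:......:...
```

```bash
python3 - <<'E'
from h import *
c=load("w11");W=Rn.from_quat(c["rot"]).as_matrix();g=c["img"].min(2).astype(int)
T=lambda X:(W.T@(X-c["pos"]))
M=[];S=[]
for v in range(60,122,4):
    r=g[v]; b=np.where(r[240:340]>200)[0]+240; 
    # outer edges of plate
    l,rr=b[0]-.5,b[-1]+.5; L,R=onz(c,l,v,.2),onz(c,rr,v,.2); mid=(L+R)/2; M.append(T(mid)); wid=np.linalg.norm(L-R)*1e3
    gap=np.where(np.diff(b)>8)[0]; s=""
    if len(gap): 
        a,bb=b[gap[0]]+.5,b[gap[0]+1]-.5; A,B=onz(c,a,v,.2),onz(c,bb,v,.2);S.append(T((A+B)/2)); s=(S[-1].round(4),round(np.linalg.norm(A-B)*1e3,1))
    print(v,round(wid,1),M[-1].round(4),s)
M=np.array(M);k=np.polyfit(M[:,0],M[:,1],1);print("axis in tool: slope deg",np.degrees(np.arctan(k[0])),k)
col=g[86:100,288:298].mean(1).round();print(col)
for v in (91,92,94): print("slot end",v,T(onz(c,292.5,v,.2)).round(4))
# lips, front tips
for n,p in (("tipL",(268,144)),("tipR",(308,150)),("lipL",(270,126)),("lipR",(306,131))): print(n,T(onz(c,*p,.2)).round(4))
E
```

```text
60 29.9 [0.1033 0.0078 0.025 ] 
64 29.9 [0.1011 0.0078 0.025 ] 
68 29.9 [0.0989 0.0078 0.025 ] 
72 30.4 [0.0967 0.0076 0.025 ] 
76 29.9 [0.0944 0.0073 0.025 ] 
80 29.9 [0.0922 0.0073 0.025 ] 
84 30.4 [0.0901 0.007  0.025 ] 
88 30.4 [0.0879 0.007  0.025 ] 
92 29.9 [0.0857 0.0068 0.025 ] (array([0.0855, 0.0059, 0.025 ]), np.float64(6.9))
96 29.9 [0.0835 0.0068 0.025 ] (array([0.0834, 0.0065, 0.025 ]), np.float64(9.1))
100 30.5 [0.0813 0.0065 0.025 ] (array([0.0812, 0.0065, 0.025 ]), np.float64(9.1))
104 30.0 [0.0791 0.0062 0.025 ] (array([0.079 , 0.0065, 0.025 ]), np.float64(9.1))
108 30.0 [0.077  0.0062 0.025 ] (array([0.0769, 0.0065, 0.025 ]), np.float64(9.1))
112 29.5 [0.0748 0.006  0.025 ] (array([0.0747, 0.0059, 0.025 ]), np.float64(9.1))
116 30.1 [0.0726 0.0057 0.025 ] (array([0.0725, 0.0059, 0.025 ]), np.float64(9.1))
120 30.1 [0.0705 0.0057 0.025 ] (array([0.0704, 0.0057, 0.025 ]), np.float64(8.6))
axis in tool: slope deg 4.017474269430457 [0.07023329 0.00076064]
[243. 243. 243. 243. 249. 243. 139.  72.  64.  41.  19.  13.  13.  13.]
slot end 91 [0.0861 0.0072 0.025 ]
slot end 92 [0.0855 0.0072 0.025 ]
slot end 94 [0.0844 0.0072 0.025 ]
tipL [ 0.0573 -0.0059  0.025 ]
tipR [0.0541 0.0158 0.025 ]
lipL [ 0.0671 -0.0048  0.025 ]
lipR [0.0645 0.0146 0.025 ]
```

```bash

python3 -m pendant '[[[0,0.0003,0.002,0,0,2,0.1],[0,0.0003,0,0,0,2,0.1],[0.004,0,0,0,0,0,0.1],[0.008,0,0,0,0,0,0.1],[0.008,0,0,0,0,0,0.1]]]' 50
python3 -m pendant '[[[0.006,0,0,0,0,0,0.1],[0.004,0,0,0,0,0,0.1],[0,0,0,0,0,0,0.1],[0,0,0,0,0,0,0.1],[0,0,0,0,0,0,0.1]]]' 50
python3 - <<'E'
from h import *
c=shoot("wrist","w12");W=Rn.from_quat(c["rot"]).as_matrix();g=c["img"].min(2).astype(int);print(c["pos"].round(4),psi(c["rot"]))
T=lambda X:(W.T@(X-c["pos"]))
for v in range(130,216,5):
    r=g[v]; b=np.where(r[225:335]>200)[0]+225
    if len(b)<20: continue
    L,R=onz(c,b[0]-.5,v,.2),onz(c,b[-1]+.5,v,.2); gap=np.where(np.diff(b)>8)[0]; s=[]
    for i in gap: s.append((b[i],b[i+1],T((onz(c,b[i]+.5,v,.2)+onz(c,b[i+1]-.5,v,.2))/2).round(4)[:2].tolist()))
    print(v,round(np.linalg.norm(L-R)*1e3,1),T((L+R)/2).round(4)[:2],s)
d=shoot("side","d12");p=c["pos"]
for z,n in ((.19,"disc top"),(.16,"foot bottom")):
    u,v=proj(d,p+[0,0,z-.223]);print(n,u,v)
u,v=int(u),int(v)
G=d["img"].min(2)[v-50:v+22:2,u-40:u+30];print("\n".join("%d "%(v-50+2*i)+"".join(" .:-=+*#%@"[min(9,int(x)//26)] for x in r) for i,r in enumerate(G)),u-40)
E
```

```text
time: 36.2
position: [0.5586, 0.0059, 0.2232]
tool_rot: [0.998, -0.066, 0.0, 0.0]
ft_force: [0.6, 0.4, -5.7]
grip_width: 0.0126
grip_force: 50.0
time: 36.83
position: [0.5672, 0.0049, 0.223]
tool_rot: [0.998, -0.066, -0.0, -0.0]
ft_force: [-0.1, -0.2, -6.5]
grip_width: 0.013
grip_force: 50.0
[0.5672 0.0049 0.223 ] -97.59400092002622
130 29.8 [ 0.065  -0.0007] []
135 29.9 [ 0.0624 -0.0007] []
140 29.4 [ 0.0597 -0.0005] []
145 29.4 [ 0.057  -0.0005] []
150 29.5 [ 0.0543 -0.0005] [(np.int64(269), np.int64(287), [0.0542, -0.0005])]
155 29.6 [ 0.0515 -0.0005] [(np.int64(269), np.int64(287), [0.0515, -0.0005])]
160 29.7 [ 0.0488 -0.0005] [(np.int64(269), np.int64(287), [0.0488, -0.0005])]
165 43.5 [0.0461 0.0064] [(np.int64(269), np.int64(287), [0.046, -0.0005]), (np.int64(305), np.int64(330), [0.0461, 0.021])]
170 45.9 [0.0434 0.0075] [(np.int64(269), np.int64(287), [0.0433, -0.0005])]
175 45.5 [0.0406 0.0073] [(np.int64(269), np.int64(282), [0.0405, -0.0018])]
180 45.1 [0.0378 0.0076] []
185 54.6 [0.035  0.0018] [(np.int64(269), np.int64(287), [0.0349, -0.0005]), (np.int64(287), np.int64
[... 2608 characters left out ...]
----:::::::::::::::::
223 #*=-----*#%%%%%%%#%%%%%#########*==-----=--=-------:::::::::::::::::::
225 +::::::::*#%%##%#%%%##########%##########*+--:::::::::::::::::::::::::
227 +:......:*###%%##%####%#################*+=-::::::::::::::::::::::::::
229 +=:....::+##############################+=--::::::::::::::::::::::::::
231 =------::--====++++++++*****###########*++===------:::::::::::::::::::
233 --------:--=========================+++#%%%%%%%%%%%%%%%%%%%%%####*+===
235 --------::----========================*%%%%%%%%%%%%%%%%%%%%%%%%%%%%%%%
237 --------::::::::::::::::::::----=====+#%%%%%%%%%%%%%%%%%%%%%%%%%%%%%%%
239 --------:::::::::::::::::::::::::::-*%%%%%%%%%%%%%%%%%%%%%%%%%%%%%%%%% 220
```

```bash
python3 - <<'E'
from h import *
for n,u,v in(("w12",278,160),("w8",277.3,220),("w11",292,104)):
    c=load(n);W=Rn.from_quat(c["rot"]).as_matrix()
    print(n,(W.T@(onz(c,u,v,.2 if n!="w8" else .077)-c["pos"])).round(4),c["T_tool_cam"].round(4).tolist()[1],c["rot"].round(4),c["intrinsics"][0])
c=load("w12");g=c["img"].min(2);print(g[155,245:310].tolist())
E
```

```text
w12 [ 0.0487 -0.0005  0.023 ] [1.0, -0.0015, 0.0013, -0.0012] [ 9.978e-01 -6.620e-02 -2.000e-04 -0.000e+00] [325.1922621    0.         277.11541444]
w8 [0.0212 0.0009 0.0035] [1.0, -0.001, -0.0007, 0.0009] [-0.5977  0.8017  0.     -0.    ] [325.1922621    0.         277.11541444]
w11 [0.079 0.007 0.025] [1.0, -0.0015, 0.0013, -0.0013] [ 0.9995 -0.0308  0.     -0.    ] [325.1922621    0.         277.11541444]
[27, 28, 29, 26, 17, 104, 253, 234, 229, 229, 228, 229, 230, 231, 232, 232, 232, 230, 231, 233, 235, 235, 237, 245, 235, 70, 9, 25, 24, 25, 28, 30, 28, 28, 31, 22, 23, 25, 24, 20, 2, 138, 229, 235, 229, 229, 227, 228, 228, 229, 230, 229, 228, 227, 230, 232, 235, 234, 234, 238, 253, 150, 0, 10, 9]
```

```bash

python3 -m pendant '[[[0.006,0.0004,0,0,0,0,0.1],[0.008,0,0,0,0,0,0.1],[0.008,0,0,0,0,0,0.1],[0.008,0,0,0,0,0,0.1],[0.006,0,0,0,0,0,0.1]]]' 50
python3 -m pendant '[[[0.006,0,0,0,0,0,0.1],[0.005,0,0,0,0,0,0.1],[0.0025,0,0,0,0,0,0.1],[0,0,0,0,0,0,0.1],[0,0,0,0,0,0,0.1]]]' 50
```

```text
time: 37.55
position: [0.6039, -0.0005, 0.2229]
tool_rot: [0.998, -0.066, 0.0, 0.0]
ft_force: [0.3, 0.3, -6.0]
grip_width: 0.0123
grip_force: 50.0
time: 38.17
position: [0.6162, -0.0021, 0.223]
tool_rot: [0.998, -0.066, -0.0, -0.0]
ft_force: [-0.2, -0.5, -6.3]
grip_width: 0.0125
grip_force: 50.0
```

No contact. Now I'll probe forward slowly for the slot end.

```bash

for i in 1 2; do python3 -m pendant '[[[0.001,0,0,0,0,0,0.1],[0.0005,0,0,0,0,0,0.1],[0,0,0,0,0,0,0.1],[0,0,0,0,0,0,0.1],[0,0,0,0,0,0,0.1]]]' 50|sed -n 2,4p; done
python3 - <<'E'
from h import *
c=shoot("wrist","w13");g=c["img"].min(2)[170:275:3,225:330]
print("\n".join("%d "%(170+3*i)+"".join(" .:-=+*#%@"[min(9,int(x)//26)] for x in r) for i,r in enumerate(g)))
E
```

```text
position: [0.618, -0.0023, 0.223]
tool_rot: [0.998, -0.066, -0.0, -0.0]
ft_force: [0.3, -0.7, -5.7]
position: [0.6195, -0.0026, 0.223]
tool_rot: [0.998, -0.066, -0.0, -0.0]
ft_force: [0.4, -0.5, -5.8]
170                         -@@@@@@@@@@@@@@@@@@@@@@@@@@@@@@@@@@@@@@@@@@@@@@@@@@@@@@@+        ................
173                         -@@@@@@@@@@@@@@@@@@@@@@@@@@@@@@@@@@@@@@@@@@@@@@@@@@@@@@@+  ......................
176                         .#@@@@@@@@@@@@@@@@@@@@@@@@@@@@@@@@@@@@@@@@@@@@@@@@@@@@@%- ........ ..............
179                         .#@@@@@@@@@@@@@@@@@@@@@@@@@@@@@@@@@@@@@@@@@@@@@@@@@@@@@%- ....  .......... ......
182                    .... :#@@@@@@@@@@@@@@@@@@@@@@@@@@@@@@@@@@@@@@@@@@@@@@@@@@@@@%- .... ..................
185                    .... :#@@@@@@@@@@@@@@@@@@@@@@@@@@@@@@@@@@@@@@@@@@@@@@@@@@@@@%-  ......................
188                     ... .*@@@@@@@@@@@@@@@@@@@@@@@@@@@@@@@@@@@@@@@@@@@@@@@@@@@@@%. .......................
191                    .... .*@@@@@@@@@@@@@@@@@@@@@@@@@@@@@@@@@@@@@@@@@@@@@@@@@@@@@%=.. .....................
194                
[... 2250 characters left out ...]
  . ......           :%@+    ...........
257 ..........   .  :           . ........  =%%%%%%%%%%%##%%#::-----:  ..........            =. .  ..........
260 ......... .......          ... .....    =%%%%%%%%%%##%%%#::-----:            .              ... .........
263 ........  .....           ...........   .-::::::+@@#----:-------:                           ...  ........
266 ........ ......            .... ......  .-----------------------:                           ....  .......
269 .......  .........         ........ ..   :---------------------:.                                 .......
272 ::.:::.  .... :---:--::::::::--:::::::::::::::::-::::::-:::::::::::::::-::::::--:-: .......       .::::::
```

```bash
python3 - <<'E'
from h import *
for n in("w11","w12","w13"):
    c=load(n);W=Rn.from_quat(c["rot"]).as_matrix();T=lambda u,v,z:(W.T@(onz(c,u,v,z)-c["pos"])).round(4)
    r=[T(277,238.5,.2081+(c["pos"][2]-.223)),T(277,246.5,.2201+(c["pos"][2]-.223))]
    print(n,c["T_tool_cam"][:,3].round(4),c["pos"].round(4),"head ctr x",[x[0]-.008 for x in r],"y",T(277+.5,247,.22)[1])
    if n!="w13":
        g=c["img"].min(2).astype(int)
        cols=slice(288,297) if n=="w11" else slice(274,282)
        v0=85 if n=="w11" else 140
        p=g[v0:v0+15,cols].mean(1);e=v0+np.argmax(p<150);print(" slot end row",e,T(292.5 if n=="w11" else 278,e-.5,.2), p.round().tolist())
E
```

```text
w11 [ 0.0736 -0.0013 -0.1509  1.    ] [0.5378 0.01   0.225 ] head ctr x [np.float64(-0.0012000000000000005), np.float64(-0.0008000000000000004)] y -0.0009
 slot end row 92 [0.0858 0.0072 0.025 ] [243.0, 243.0, 243.0, 243.0, 243.0, 249.0, 241.0, 130.0, 73.0, 63.0, 40.0, 18.0, 14.0, 14.0, 14.0]
w12 [ 0.0735 -0.0012 -0.1509  1.    ] [0.5672 0.0049 0.223 ] head ctr x [np.float64(-0.0012000000000000005), np.float64(-0.0008999999999999998)] y -0.0008
 slot end row 147 [ 0.0561 -0.0005  0.023 ] [234.0, 234.0, 233.0, 234.0, 236.0, 250.0, 174.0, 13.0, 20.0, 26.0, 26.0, 25.0, 26.0, 26.0, 26.0]
w13 [ 0.0735 -0.0012 -0.1509  1.    ] [ 0.6195 -0.0026  0.223 ] head ctr x [np.float64(-0.0013), np.float64(-0.0008999999999999998)] y -0.0008
```

The head is measured about 1.4 mm past the seat. I'll back off that much and lower.

```bash

python3 -m pendant '[[[-0.0014,0,0,0,0,0,0.1],[0,0,0.002,0,0,0,0.1],[0,0,0.002,0,0,0,0.1],[0,0,0.002,0,0,0,0.1],[0,0,0,0,0,0,0.1]]]' 50
python3 -m pendant '[[[0,0,0.001,0,0,0,0.1],[0,0,0.0005,0,0,0,0.1],[0,0,0,0,0,0,0.1],[0,0,0,0,0,0,0.1],[0,0,0,0,0,0,0.1]]]' 50
```

```text
time: 40.1
position: [0.6179, -0.0024, 0.2167]
tool_rot: [0.998, -0.066, -0.0, -0.0]
ft_force: [-0.3, 0.3, -5.7]
grip_width: 0.0128
grip_force: 50.0
time: 40.72
position: [0.6181, -0.0024, 0.2156]
tool_rot: [0.998, -0.066, 0.0, -0.0]
ft_force: [-0.2, 0.1, -6.9]
grip_width: 0.013
grip_force: 50.0
```

```bash

for i in 1 2 3; do python3 -m pendant '[[[0,0,0.0005,0,0,0,0.1],[0,0,0,0,0,0,0.1],[0,0,0,0,0,0,0.1],[0,0,0,0,0,0,0.1],[0,0,0,0,0,0,0.1]]]' 50|sed -n '2p;4p'; done
```

```text
position: [0.6181, -0.0024, 0.215]
ft_force: [0.1, -0.8, -6.0]
position: [0.6181, -0.0024, 0.2149]
ft_force: [-1.3, 0.6, -0.7]
position: [0.6182, -0.0024, 0.2148]
ft_force: [-2.7, 0.6, 5.0]
```

The head is seated on the plate: contact came at the expected height, not at the lip's. Releasing.

```bash

python3 -m pendant '[[[0,0,-0.0006,0,0,0,0.1],[0,0,0,0,0,0,0.2],[0,0,0,0,0,0,0.35],[0,0,0,0,0,0,0.45],[0,0,0,0,0,0,0.5]]]' 50
python3 -m pendant '[[[0,0,0,0,0,0,0.5],[0,0,-0.01,0,0,0,0.5],[0,0,-0.03,0,0,0,0.5],[0,0,-0.04,0,0,0,0.5],[0,0,-0.03,0,0,0,0.5]]]' 50
python3 -m pendant '[[[-0.02,0,0,0,0,0,0.5],[-0.03,0,0,0,0,0,0.5],[-0.02,0,0,0,0,0,0.5],[0,0,0,0,0,0,0.5],[0,0,0,0,0,0,0.5]]]' 50
python3 - <<'E'
from h import *
c=shoot("wrist","w14");W=Rn.from_quat(c["rot"]).as_matrix();print(c["pos"].round(4),psi(c["rot"]))
shoot("side","d14");shoot("scene","s14")
u,v=proj(c,(.6175,-.0023,.212));print("head proj",u,v)
g=c["img"].min(2)[60:250:3,215:340]
print("\n".join("%d "%(60+3*i)+"".join(" .:-=+*#%@"[min(9,int(x)//26)] for x in r) for i,r in enumerate(g)))
d=load("d14");u,v=[int(x) for x in proj(d,(.6175,-.0023,.19))];print(u,v,proj(d,(.6175,-.0023,.212)))
G=d["img"].min(2)[v-26:v+36:2,u-40:u+30];print("\n".join("%d "%(v-26+2*i)+"".join(" .:-=+*#%@"[min(9,int(x)//26)] for x in r) for i,r in enumerate(G)),u-40)
E
```

```text
time: 43.22
position: [0.6183, -0.0024, 0.2144]
tool_rot: [0.998, -0.066, 0.0, -0.0]
ft_force: [-0.0, -0.1, 0.5]
grip_width: 0.0387
grip_force: 0.0
time: 43.85
position: [0.6187, -0.0024, 0.3274]
tool_rot: [0.998, -0.066, 0.001, 0.0]
ft_force: [0.0, 0.2, 0.1]
grip_width: 0.0433
grip_force: 0.0
time: 44.48
position: [0.5498, 0.0066, 0.3254]
tool_rot: [0.998, -0.066, 0.001, 0.0]
ft_force: [1.5, 0.9, -0.4]
grip_width: 0.0435
grip_force: 0.0
[0.5498 0.0066 0.3254] -97.60282668045743
head proj 277.90638365207275 120.80204355655877
60 ............. ...............  :........... =@@@@@@@@@@@@@#:-----:@@@@@@@@@@@@@@#:------------...............................
63 .............................. ............ +@@@@@@@@@@@@@-.------@@@@@@@@@@@@@@#:------------...............................
66 .............................. .............*@@@@@@@@@@@@@@---+%%@@@@@@@@@@@@@@@%:-----------:...............................
69 ................... ........   .............*@@@@@@@@@@@@@@@@@@@@@@@@@@@@@@@@@@@%:-----------:...............................
72 ...........................    .............#@@@@
[... 9402 characters left out ...]
------*############*+
220 ----:::::::..:.:.:-*%%%%%%%%%#*=-------------=-------=+############*+=
222 -----:::........-+#%%%%%%######+==----------------=+*##############+=-
224 -----:.........-*#%%%%%#*-::::::-*##*=========*###################+=--
226 -----::::.....:-*#%#%%%#*:::....:*##%###%##%#####################*=--:
228 ------===-------+***####+:......:*######%#####%#################*=--::
230 -----:-========---=======--::::::-=+******#####################*+=-:::
232 -----:-======-----======--------::-==============++++++++******#%%%%%#
234 -------========--:::::----------::-===========================*#%%%%%%
236 -------=====-----:::::::-------:::::::::::-----===============#%%%%%%% 196
```

The head is centred in the fork behind the lips, where I expected it, and the discs hang below. The robot is clear, so I'm handing in.

```bash
python3 -c "
from rig import hand_in
print(hand_in())"
```

```text
the job is handed in; nothing more can be done
None
```

I loaded the hanger (large disc first, small disc on top, slots about 165° apart), hung it in the fork behind the lips, released it and handed in at about 44 s; no verdict was returned, but the last camera images showed it seated.

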